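File a car case on the drawer's lever arch

ROBOT

A 7-joint arm with a two-finger parallel gripper is mounted at the origin on the work surface. World frame = base frame: x ahead of the robot, y to its left, z up, the work surface at z = 0. Lengths are in mm, angles in rad, forces in N, time in s.
With the tool pointing down it reaches from about 400 to 875 mm from the base axis. Payload 4.4 kg.
Tool frame: the origin (TCP) lies midway between the tips of the shut fingers; the grasp point (between the pads) lies behind it (ctrl.grip_point_offset is the x of the grasp point in the tool frame, in mm); x points along the fingers, z is the direction in which the jaws open and shut, and the axes are right-handed (so a half turn about x gives the same grasp; the last joint's range is limited). The gripper opens to 85 mm and grips with 20 to 120 N. Pads are 22 mm wide; open, the fingers measure 114 mm over their backs; the gripper's body (76 mm by 85 mm) begins 54 mm behind the grasp point. The pads swing forward as they close: fully open they stand 13 mm farther back than shut.
Start: joints at [1.099, 0.628, 0.038, 1.517, -0.027, 0.996, -0.02], TCP at [256.618, -597.214, 231.313] pointing down, gripper open.
Joint ranges: [-3.06, 3.06], [-0.37, 2.12], [-1.25, 1.32], [0.18, 2.47], [-1.1, 4.24], [0.23, 1.98], [-2.94, 2.94]. Speed limits (rad/s): [2.57, 2.57, 3.14, 3.14, 3.14, 3.14, 3.14].

INTERFACE

Orientations are given as [roll, pitch, yaw] about the fixed x, y, z axes, in that order (R = Rz(yaw) Ry(pitch) Rx(roll)).
In Python, from cell import status, eyes, ctrl gives the robot as it stands. The module is installed in compiled form; this text tells all that it offers.
- The arm moves only by the tool apply_moves, never from a script. Its argument "targets" is a list of rows, each a list of 3 entries, a list of its own where there are three numbers: the shift along the tool's x, y, z in mm, then the turn about the tool's x in degrees, then the finger opening in mm, from 0 to 85.4. In form: [[[dx, dy, dz], roll, claw], ...]. A call has 1 to 10 rows; each row shifts and turns the pose as measured when the row begins, along the tool's axes as they then stand; what a row does not reach is not made up. A row lasts 1/8 s, in which the tool goes at most 62.5 mm and 10.7 degrees, less where a joint would pass 70% of its speed; a pose out of reach is approached as far as the arm can. A call is refused whole if a number of a shift passes 62.5 or a number of a turn 10.7, either way. A call with a gripper value outside its range is refused whole. The fingers move at their own pace and stop on an object; the grip force is fixed at half the most. Time passes only in rows, so rows that do not move let the fingers close. It gives the time, the measured TCP pose, the force and the opening at its end, in the units of the state.
- status.read_state(): the state, without advancing time (a new reading comes with each control period).
- eyes.get_image(name): name is "side" or "top" or "wrist"; returns (picture, depth): 400x640x3 uint8, blue, green, red; 400x640 float32, mm along the optical axis (not along the pixel's ray), 0 where there is no reading.
- eyes.camera_params(name): a dict with "fx", "fy", "cx", "cy" (pixels), "dist" ([k1, k2, p1, p2, k3] as OpenCV has them; the pictures are not rectified), "R" (3x3) and "t" (3): a world point X has camera coordinates R X + t. Camera axes: x right, y down, z forward; pixel columns grow to the right and rows downward; lengths in mm; the calibration is good to about 2 mm. A picture is of the moment at which its call begins: read the wrist's pose just before it. camera_params takes no time and is no camera call; for the wrist camera it gives the pose at the moment of the call.
- ctrl.finish_job(): hands the job in, once; it reports no verdict.
The state is a dict: "clock": time; "qpos": joint angles; "qd": joint speeds; "tau": joint torques, N m; "eef_pos": TCP position; "tool_rot": TCP orientation; "force": force on the tool from outside, world axes, zero at the start; "torque": the same for the moment, N m; "width": finger opening in mm.
Only numpy, scipy, OpenCV 4.12 (cv2) and the standard library are available. Lean on these libraries where they do the work, as an engineer would, in place of code of your own. Each camera call takes 0.05 s, during which the arm holds its last target.

TASK

File the loose car case on the lever arch in the drawer: lift the lever so that the rings spring open, lower the case over both posts by the two punched holes in its base until it lies flat on the board, then press the lever down until it is fully home. Keep the case level all the way, work by feel without forcing the bent posts or ramming the lever onto its stop, and leave the loose rolling stock where it is.

Things in the scene. Friction and masses are not known exactly. Their poses are not given: they have to be found in the camera images.
- board: Grey laminate filing board 250 x 170 x 6 mm, fixed on the drawer's liner (liner top 4 mm above the work surface), with a steel lever arch mechanism let in. Origin: underside, midway between the two posts; x points from the lever to the side where the filed case lies, y along the row of posts, z up. Edges at x = -135 and +115 mm.
- post_a (a point): Foot, on the axis, of the fixed upright post at the board's y = +40 mm, at the board's top face (6 mm above its underside). Steel, 6 mm thick, rises 42 mm above the board's top; blunt top. Both posts have been bent alike by use: their tops may stand up to 4.2 mm fore or aft (board's x) of their feet, by an amount not measured.
- post_b (a point): Foot of the other post, the same, at the board's y = -40 mm.
- lever_roll (a point): Centre of the lever's rolled end: a steel tube 10 mm thick, 18 mm long, along the board's y, flat ends to pinch; the lever behind it is a strap 14 mm wide. The lever's axis is parallel to y at x = -52, z = 20 mm of the board; the roll is 70 mm from it and, lever down, at x = -121, z = 31 mm (25 mm above the board's top). Nothing else stands within 50 mm.
- lever (a joint): Lever angle, rad: 0 home (down, hard stop), 1.0 up (stop). At 0 it points to the board's -x, rising 0.16 rad. About 3 N up at the roll frees it; above 0.12 its spring drives it up and keeps it up. Pressed straight down at the roll it takes 13 to 17 N from 1.0 to 0.4, then ever less, 4 N at 0.1, 1 N at 0. Stiff: let go at 0.1 or less it stays there and does not drop home by itself.
- rings (a joint): Angle of the two wire rings (wire 4.4 mm), rad, driven by the lever: 0 closed on the posts, 0.70 open. They hinge at the board's x = -36 mm and arch 67 mm above its top; open, they lean back and stay at x < -28 mm.
- case: The car case to file, 0.1 to 0.2 kg: grey base plate 120 x 112 x 4 mm with a closed clear cover 84 (x) x 46 (y) x 36 mm high and a small tank wagon inside. Origin: underside of the plate below the cover's centre. Plate from x = -71 to +49, y = -56 to +56 mm. Grip the cover across its 46 mm. Filed, its x and y point as the board's.
- hole_a (a point): Centre of the punched hole at the case's x = -60, y = +40 mm, on the plate's underside; 7.5 mm wide, right through the 4 mm plate. It goes over post_a.
- hole_b (a point): The same at y = -40 mm; goes over post_b.
- wagon: Bystander: loose silver flatbed wagon 132 x 33 x 25 mm, origin at its underside's centre, x along its length. It lies on the side of the board away from the case. The drawer's walls are 56 mm high.
- loco: Bystander: loose green locomotive 170 x 35 x 56 mm along the drawer's far wall, origin at its underside's centre, x along its length.
- coach: Bystander: loose blue coach 230 x 34 x 50 mm at the far wall, origin at its underside's centre, x along its length. Beyond its left end, in the drawer's far corner, a crate dispenser column 140 mm high is fixed.
There are look-alikes about, which are no part of the job. Leave any turquoise look-alike of the case alone.

How it is judged (in metres and radians):
On the way, in this order (a step that is already met when the one before it is completed fails the run):
1. the lever is up and the rings are open (value of joint lever above 0.85 rad), for 0.2 s.
2. the case lies flat on the board with both holes over the posts, the rings still open (value of joint lever above 0.7 rad and distance between hole_a and post_a below 0.004 m and distance between hole_b and post_b below 0.004 m), for 0.2 s.
At the end, for the whole second after the job is handed in: Both holes of the case within 4 mm of the feet of their posts, the case flat (tilt under 0.05 rad) and at rest, and the lever fully home (below 0.025 rad, under 2 mm at its roll) (value of joint lever below 0.025 rad and distance between hole_a and post_a below 0.004 m and distance between hole_b and post_b below 0.004 m and angle between case's own z axis and vertical below 0.05 rad and linear speed of case below 0.01 m/s); the robot touches nothing.
It fails at once if the lever is forced: rammed onto its home stop with more than about 35 N at the roll (0.003 rad past it) (value of joint lever below -0.003 rad).
It fails at once if the posts or rings are forced: more than 15 N between case and mechanism while the case's holes are still over 5 mm above the posts' feet (contact force between case and board above 15 N and z of each of hole_a, hole_b in the frame of board above 0.011 m).
It fails at once if the case is thrust onto the board with more than 35 N (contact force between case and board above 35 N).
It fails at once if the case is tilted by more than 0.06 rad (3.4 degrees) (angle between case's own z axis and vertical above 0.06 rad).
It fails at once if a bystander (locomotive, coach or flatbed wagon) is moved by more than 10 mm (distance of any of loco, coach, wagon from where it was at the start of the episode above 0.01 m).
It also fails if it takes over 72 s, if anything falls off the work surface, if the arm or the gripper's body presses on something with over 40 N, if the wrist force passes 120 N, or if a joint passes its speed limit or range.

## Working session

There is one attempt and no reset: what is moved stays moved. The work goes in short steps, Python scripts to look and compute and a tool call to move; the robot and the scene stay as the last step left them, time stands still between calls to the robot, and variables do not carry over. Pictures are saved under pics/ and viewed, and the job is handed in when it is done.

Besides the shell and the picture viewer there is one more tool, called after "Emit:" as name([rows], argument=value, ...), one row to a line, values as JSON. apply_moves: Moves the arm, as the interface text tells. Its arguments: {"type":"object","properties":{"targets":{"type":"array"}},"required":["targets"]}

```bash
mkdir -p pics; python3 - <<'E'
from cell import status, eyes, ctrl
import cv2,numpy as np
print(status.read_state()); print(ctrl.grip_point_offset)
for n in ["top","side","wrist"]:
    p,d=eyes.get_image(n); cv2.imwrite(f"pics/{n}0.png",p); np.save(f"{n}0.npy",d)
    c=eyes.camera_params(n); print(n,c)
E
```

```text
{'clock': 0.0, 'qpos': array([ 1.09918055,  0.62933227,  0.03846391,  1.51837336, -0.02698772,
        0.99631554, -0.02000714]), 'qd': array([ 1.18821220e-03,  4.12129071e-04,  1.21799374e-04, -4.74631604e-04,
       -1.25339630e-04, -7.77633502e-05,  1.07500988e-03]), 'tau': array([-1.73804779e-04, -5.63400364e+01,  1.22592911e+00, -1.93439752e+01,
        1.08880940e-02,  1.04703259e-02, -2.09284093e-05]), 'eef_pos': array([ 256.36102176, -596.62140709,  230.39677492]), 'tool_rot': array([-3.11646851,  1.56888641,  2.00171791]), 'force': array([ 0.07740852, -1.1773471 ,  0.17688281]), 'torque': array([ 0.02739017, -0.00729518, -0.02079981]), 'width': 85.33339172150887}
-18.700000000000003
top {'fx': 428.75703661449506, 'fy': 428.75703661449506, 'cx': 327.51744858244405, 'cy': 203.6973484745571, 'dist': array([-0.0287033,  0.       ,  0.       ,  0.       ,  0.       ]), 'R': array([[-7.19873431e-04, -9.99886197e-01, -1.50690225e-02],
       [-9.89456134e-01,  2.89466641e-03, -1.44803938e-01],
       [ 1.44831079e-01,  1.48058962e-02, -9.89345614e-01]]), 't': array([  18.90241011,  488.97074547, 1138.77808702])}
side {'fx': 368.2978940686728, 'fy': 368.2978940686728, 'cx': 324.5409963579712, 'cy': 199.66895852917827, 'dist': array([0.00291399, 0.        , 0.        , 0.        , 0.        ]), 'R': array([[-0.9414285 , -0.33720923, -0.00151964],
       [-0.24817819,  0.69590648, -0.67388556],
       [ 0.22829796, -0.63403794, -0.73883417]]), 't': array([ 452.68540223,  144.38287854, 1036.44118867])}
wrist {'fx': 279.03007860462486, 'fy': 279.03007860462486, 'cx': 320.5955334807143, 'cy': 201.07192650184004, 'dist': array([0.00482091, 0.        , 0.        , 0.        , 0.        ]), 'R': array([[ 0.39390465, -0.91914878, -0.00215531],
       [-0.88384209, -0.37941544,  0.27361848],
       [-0.25231385, -0.10587464, -0.96183589]]), 't': array([-649.58611493,  -36.18112754,  380.54263845])}
```

View pics/top0.png

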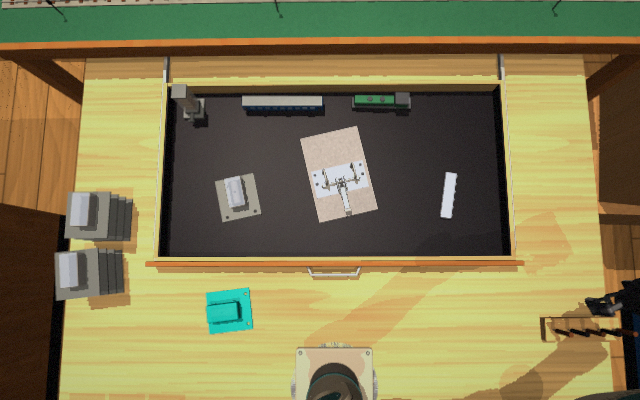

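View pics/side0.png

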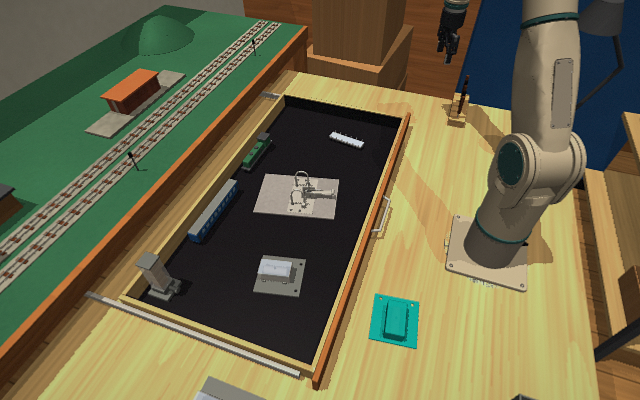

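View pics/wrist0.png

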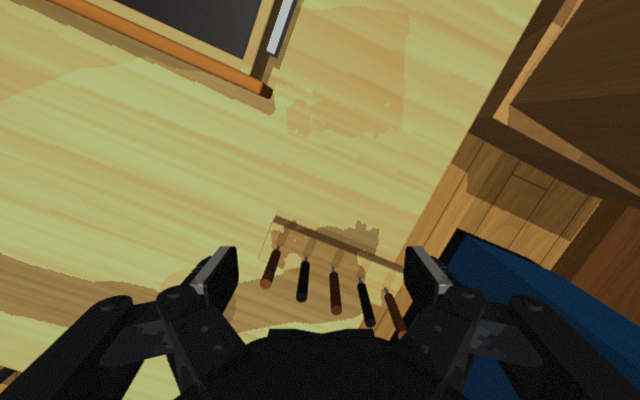

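The top view shows several grey cases:
- A single case in the drawer at (237,197).
- Two stacks outside it at (97,216) and (88,274).
- A turquoise case at (229,310).

The single grey case lying in the drawer fits "loose car case". I'll confirm it in a crop.

```bash
cat > h.py <<'E'
import numpy as np,cv2
from cell import status,eyes,ctrl
def K(c): return np.array([[c['fx'],0,c['cx']],[0,c['fy'],c['cy']],[0,0,1.]])
def rays(c,px):
    u=cv2.undistortPoints(np.array(px,float).reshape(-1,1,2),K(c),c['dist']).reshape(-1,2)
    d=np.c_[u,np.ones(len(u))]@c['R']; o=-c['R'].T@c['t']
    return o,d
def onz(c,px,z):
    o,d=rays(c,px); s=(z-o[2])/d[:,2]; return o+d*s[:,None]
def tri(c1,p1,c2,p2):
    o1,d1=rays(c1,[p1]);o2,d2=rays(c2,[p2]);A=np.c_[d1[0],-d2[0]]
    s=np.linalg.lstsq(A,o2-o1,rcond=None)[0]
    a=o1+d1[0]*s[0];b=o2+d2[0]*s[1];return (a+b)/2,np.linalg.norm(a-b)
def proj(c,X):
    return cv2.projectPoints(np.array(X,float).reshape(-1,3),cv2.Rodrigues(c['R'])[0],c['t'],K(c),c['dist'])[0].reshape(-1,2)
E
python3 - <<'E'
import cv2,numpy as np
p=cv2.imread('pics/top0.png')
a=cv2.resize(p[165:230,205:270],(390,390),interpolation=cv2.INTER_CUBIC)
b=cv2.resize(p[120:230,292:387],None,fx=4,fy=4,interpolation=cv2.INTER_CUBIC)
o=np.zeros((440,780,3),np.uint8);o[:390,:390]=a;o[:,395:395+380]=b
cv2.imwrite('pics/crop1.png',o)
E
```

```text
(no output)
```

View pics/crop1.png

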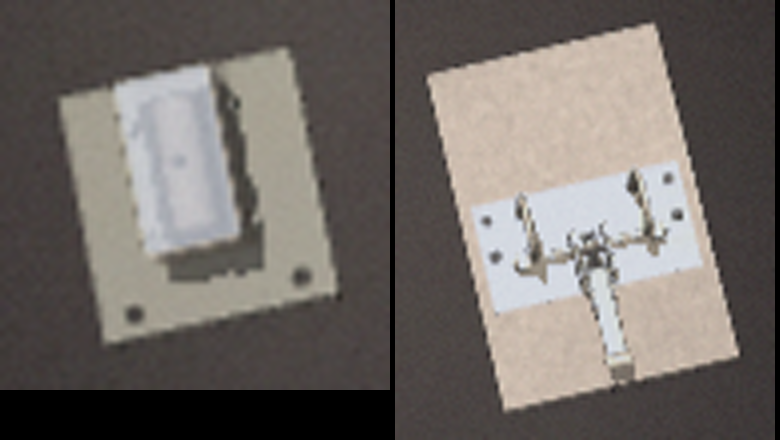

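The left crop is a grey plate with a clear cover and two dark holes at about (227,217) and (255,211) in the top view. It's alone in the drawer, so it is the loose case. The right crop shows the board, the lever pointing toward the robot with its roll at about (347,211), and the rings closed. Next I'll measure both.

```bash
python3 - <<'E'
from h import *
p=cv2.imread('pics/top0.png');c=eyes.camera_params('top')
d=np.load('top0.npy')
hsv=cv2.cvtColor(p,cv2.COLOR_BGR2HSV)
def rect(x0,x1,y0,y1,z,thr=95):
    m=np.zeros(p.shape[:2],np.uint8); m[y0:y1,x0:x1]=(p[y0:y1,x0:x1].max(2)>thr)*255
    m=cv2.morphologyEx(m,cv2.MORPH_OPEN,np.ones((3,3)))
    m=cv2.morphologyEx(m,cv2.MORPH_CLOSE,np.ones((7,7)))
    cs,_=cv2.findContours(m,cv2.RETR_EXTERNAL,cv2.CHAIN_APPROX_NONE);k=max(cs,key=cv2.contourArea)
    P=onz(c,k[:,0].astype(float),z)[:,:2].astype(np.float32)
    r=cv2.minAreaRect(P);print(r,'\n',cv2.boxPoints(r).round(1).tolist());return r
print('board');rect(292,387,118,230,10)
print('case');rect(207,268,168,228,8)
print('wagon');rect(430,470,165,225,29)
# holes
for (x,y) in [(227,217),(255,211)]:
    w=255-p[y-4:y+5,x-4:x+5].astype(float).mean(2); w=np.clip(w-np.percentile(w,60),0,None)**2
    yy,xx=np.mgrid[y-4:y+5,x-4:x+5]; q=((w*xx).sum()/w.sum(),(w*yy).sum()/w.sum()); print(q,onz(c,[q],8))
    
print(onz(c,[(292+222/4,120+362/4)],41))
print(onz(c,[(205+ (115+210)/2/6,165+(85+65)/2/6),(205+(150+243)/2/6,165+ (255+235)/2/6)],44))
for q in [(235,190),(347,209),(347,212),(320,140),(250,190)]: 
    z=d[q[1],q[0]];o,dd=rays(c,[q]);print(q,o+dd[0]*z)
E
```

```text
board
((580.26611328125, -11.362258911132812), (251.7045440673828, 169.56724548339844), 13.070999145507812) 
 [[438.5, 42.79999923706055], [476.79998779296875, -122.4000015258789], [722.0, -65.5], [683.7000122070312, 99.69999694824219]]
case
((513.82080078125, 272.88006591796875), (122.74915313720703, 113.5374755859375), 12.468968391418457) 
 [[441.6000061035156, 315.1000061035156], [466.20001220703125, 204.1999969482422], [586.0, 230.6999969482422], [561.5, 341.6000061035156]]
wagon
((514.4946899414062, -314.19573974609375), (32.18731689453125, 129.0322265625), 80.34146881103516) 
 [[448.20001220703125, -319.20001220703125], [575.4000244140625, -340.8999938964844], [580.7999877929688, -309.20001220703125], [453.6000061035156, -287.5]]
(np.float64(227.95987009806407), np.float64(218.84397131259792)) [[450.94858526 297.71045738   8.        ]]
(np.float64(255.8890500397009), np.float64(213.0156097375708)) [[467.23397968 219.40479918   8.        ]]
[[469.38197047 -36.38759     41.        ]]
[[561.58945479 281.08466912  44.        ]
 [482.61801216 262.98896834  44.        ]]
(235, 190) [526.62525149 272.00231439  43.54882699]
(347, 209) [473.99025554 -35.17179608  37.33204966]
(347, 212) [469.35046327 -35.99067819   8.79778157]
(320, 140) [677.97385921  39.88290135   7.65575811]
(250, 190) [532.9895551  237.82415801   7.28791677]
```

```bash
cat >> h.py <<'E'
from scipy.spatial.transform import Rotation as Ro
def Rt(s): return Ro.from_euler('xyz',s['tool_rot']).as_matrix()
def st():
    s=status.read_state();R=Rt(s)
    print('t%.2f'%s['clock'],'tcp',s['eef_pos'].round(1),'tx',R[:,0].round(3),'yaw_y %.2f'%np.degrees(np.arctan2(R[1,1],R[0,1])),'yaw_z %.2f'%np.degrees(np.arctan2(R[1,2],R[0,2])),'F',s['force'].round(2),'M',s['torque'].round(2),'w%.1f'%s['width'],'q',s['qpos'].round(2))
    return s
def to(P):
    s=st();print('tool delta',(Rt(s).T@(np.array(P,float)-s['eef_pos'])).round(2))
E
python3 -c "
from h import *
to([472,-36,230])"
```

```text
t0.15 tcp [ 256.4 -596.8  230.6] tx [-0.001  0.001 -1.   ] yaw_y 23.25 yaw_z -66.75 F [-0.14 -0.01 -0.37] M [ 0.01  0.01 -0.08] w85.5 q [ 1.1   0.63  0.04  1.52 -0.03  1.   -0.02]
tool delta [   1.2   419.45 -430.14]
```

Emit:
apply_moves([
  [[0,42,-43],0,85],
  [[0,42,-43],0,85],
  [[0,42,-43],0,85],
  [[0,42,-43],0,85],
  [[0,42,-43],0,85],
  [[0,42,-43],0,85],
  [[0,42,-43],0,85],
  [[0,42,-43],0,85],
  [[0,42,-43],0,85],
  [[0,42,-43],0,85],
])

```text
clock: 1.4
eef_pos: [478.6, -24.8, 228.5]
tool_rot: [-0.001, 1.569, -1.176]
force: [0.6, -0.5, -0.8]
width: 84.8
```

Emit:
apply_moves([
  [[0,0,0],-10,85],
  [[0,0,0],-10,85],
  [[0,0,0],-10,85],
  [[0,0,0],-10,85],
  [[0,0,0],-10,85],
  [[0,0,0],-10,85],
  [[0,0,0],-10,85],
  [[0,0,0],-10,85],
  [[0,0,0],-10,85],
  [[0,0,0],-10,85],
])

```text
clock: 2.65
eef_pos: [478.9, -16.1, 227.1]
tool_rot: [2.224, 1.569, 2.864]
force: [0.1, -0.9, 0.2]
width: 84.8
```

```bash
python3 -c "
from h import *
to([472,-36,160])"
```

```text
t2.65 tcp [478.9 -16.1 227.1] tx [-0.002  0.    -1.   ] yaw_y 126.70 yaw_z 36.70 F [ 0.09 -0.86  0.18] M [ 0.03 -0.05 -0.03] w84.8 q [ 0.35  0.43 -0.51  1.97  0.29  0.81  0.31]
tool delta [ 67.06 -11.89 -17.36]
```

Emit:
apply_moves([
  [[5,0,0],-10.5,85],
  [[5,0,0],-10.5,85],
  [[5,0,0],-10.5,85],
  [[5,0,0],-10.5,85],
  [[5,0,0],-10.5,85],
  [[5,0,0],-10.5,85],
  [[0,0,0],0,85],
])

```text
clock: 3.52
eef_pos: [477.9, -17.3, 195.3]
tool_rot: [1.283, 1.567, 3.047]
force: [0.3, 0.0, 0.5]
width: 85.0
```

```bash
python3 -c "
from h import *
to([472,-36,160])
c=eyes.camera_params('wrist');p,d=eyes.get_image('wrist');cv2.imwrite('pics/w1.png',p);np.save('w1.npy',d);np.save('w1c.npy',c)"
```

```text
t3.52 tcp [477.9 -17.3 195.3] tx [-0.004  0.    -1.   ] yaw_y -168.95 yaw_z 101.05 F [0.34 0.01 0.53] M [-0.02 -0.04 -0.  ] w85.0 q [ 0.52  0.54 -0.79  2.01  0.53  0.81  1.18]
tool delta [ 35.34   9.22 -17.3 ]
```

View pics/w1.png

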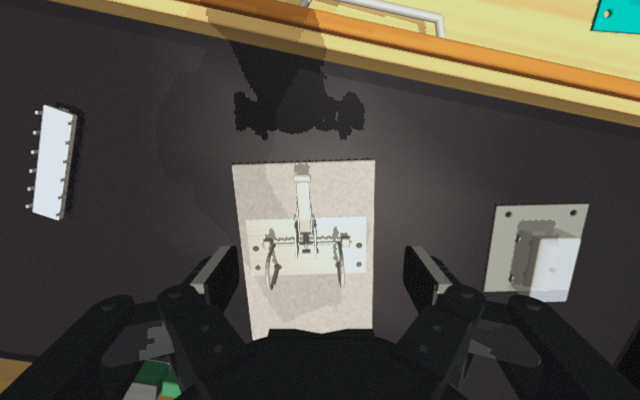

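The wrist view shows the board with its near corners at (233,166) and (375,159), the lever roll at (302,170) and the rings still closed. The case is at right, with holes at (508,213) and (573,212).

```bash
python3 - <<'E'
from h import *
c=np.load('w1c.npy',allow_pickle=True).item();p=cv2.imread('pics/w1.png')
print(onz(c,[(233,166),(375,159)],10).round(1));print('roll',onz(c,[(302,170)],37).round(1))
m=cv2.resize(p[150:300,225:385],None,fx=4,fy=4,interpolation=cv2.INTER_CUBIC);cv2.imwrite('pics/w1c.png',m)
print('holes',onz(c,[(508.5,213.5),(573,212.5)],8).round(1))
E
```

```text
[[ 477.9 -123.4   10. ]
 [ 437.8   39.6   10. ]]
roll [[462.4 -41.5  37. ]]
holes [[472.2 220.    8. ]
 [455.7 298.    8. ]]
```

View pics/w1c.png

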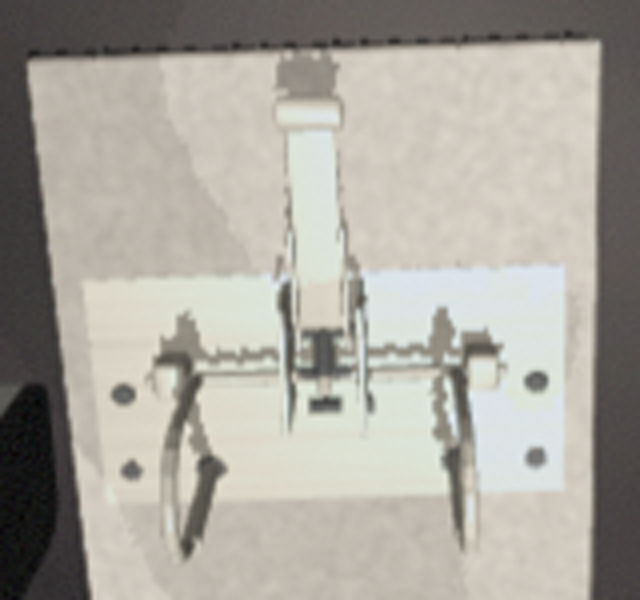

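```bash
python3 - <<'E'
from h import *
c=np.load('w1c.npy',allow_pickle=True).item()
print('roll',onz(c,[(302,178)],39).round(1))
to([472,-37,100])
E
```

```text
roll [[470.7 -39.9  39. ]]
t3.58 tcp [478.1 -17.3 195.6] tx [-0.003  0.    -1.   ] yaw_y -169.03 yaw_z 100.97 F [-0.2  -0.45  0.71] M [-0.02  0.02  0.  ] w85.0 q [ 0.52  0.54 -0.79  2.01  0.53  0.81  1.18]
tool delta [ 95.58   9.41 -18.26]
```

Emit:
apply_moves([
  [[24,2.6,-5],-0.6,50],
  [[24,2.6,-5],-0.6,50],
  [[24,2.6,-5],-0.6,50],
  [[24,2.6,-5],-0.6,50],
  [[0,0,0],0,50],
])

```text
clock: 4.2
eef_pos: [473.7, -40.1, 98.9]
tool_rot: [-2.837, 1.568, -1.05]
force: [-0.3, -0.4, 0.3]
width: 50.0
```

```bash
python3 -c "
from h import *
to([472,-37,20])
c=eyes.camera_params('wrist');p,d=eyes.get_image('wrist');cv2.imwrite('pics/w2.png',p);np.save('w2.npy',d);np.save('w2c.npy',c)
print(proj(c,[472,-37,39]))"
```

```text
t4.20 tcp [473.7 -40.1  98.9] tx [ 0.001 -0.002 -1.   ] yaw_y -167.56 yaw_z 102.44 F [-0.34 -0.4   0.32] M [-0.02 -0.04  0.02] w50.0 q [ 0.45  0.68 -0.64  2.1   0.74  0.59  1.07]
tool delta [78.92  1.05  3.57]
[[326.14059027 214.69305238]]
```

View pics/w2.png

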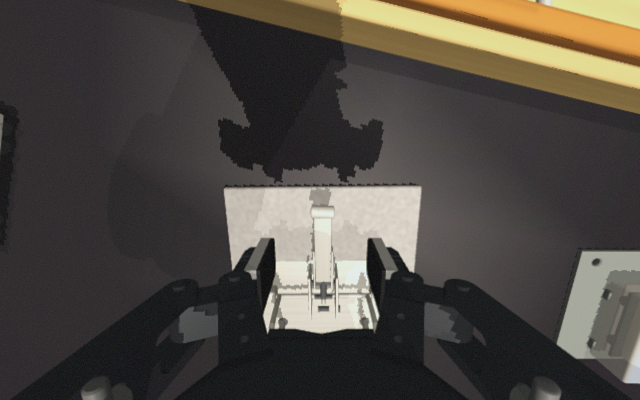

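The roll is at (322,211), between the fingers laterally.

```bash
python3 -c "
from h import *
c=np.load('w2c.npy',allow_pickle=True).item()
r=onz(c,[(322,212)],38)[0];print(r)
e=onz(c,[(225,186),(420,185)],10);print(e,np.degrees(np.arctan2(e[0,0]-e[1,0],e[1,1]-e[0,1])))
r[2]=20;to(r)"
```

```text
[470.87613573 -40.51042917  38.        ]
[[ 474.82624004 -124.41440563   10.        ]
 [ 438.20866054   37.89640531   10.        ]] 12.71318777425573
t4.25 tcp [474.7 -39.5  99.8] tx [ 0.003 -0.002 -1.   ] yaw_y -167.51 yaw_z 102.49 F [ 0.25 -0.72 -0.69] M [ 0.04  0.01 -0.05] w50.1 q [ 0.45  0.68 -0.64  2.1   0.74  0.59  1.07]
tool delta [7.98e+01 4.16e+00 3.00e-02]
```

Emit:
apply_moves([
  [[16,0.8,0],0,50],
  [[16,0.8,0],0,50],
  [[16,0.8,0],0,50],
  [[16,0.8,0],0,50],
  [[16,0.8,0],0,50],
  [[4,0,0],0,50],
  [[0,0,0],0,50],
])

```text
clock: 5.12
eef_pos: [475.7, -38.7, 15.4]
tool_rot: [-1.87, 1.557, -0.086]
force: [0.3, 0.4, -1.3]
width: 50.0
```

```bash
python3 -c "
from h import *
to([470.9,-40.5,15])
p,d=eyes.get_image('wrist');cv2.imwrite('pics/w3.png',p)"
```

```text
t5.12 tcp [475.7 -38.7  15.4] tx [ 0.013 -0.001 -1.   ] yaw_y -167.78 yaw_z 102.22 F [ 0.27  0.35 -1.29] M [-0.02  0.02  0.02] w50.0 q [ 0.31  0.8  -0.43  2.15  0.95  0.38  0.87]
tool delta [ 0.33  5.11 -0.71]
```

View pics/w3.png

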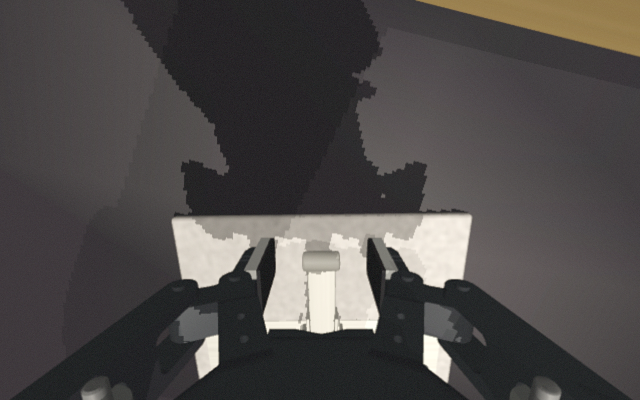

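Emit:
apply_moves([
  [[0,5,0],0,50],
  [[0,1,0],0,24],
  [[0,0,0],0,10],
  [[0,0,0],0,10],
  [[0,0,0],0,10],
])

```text
clock: 5.8
eef_pos: [470.2, -39.8, 16.8]
tool_rot: [-1.8, 1.555, -0.017]
force: [-0.3, 0.2, -0.7]
width: 15.8
```

```bash
python3 -c "
from h import *
st()
p,d=eyes.get_image('wrist');cv2.imwrite('pics/w4.png',p)"
```

```text
t5.80 tcp [470.2 -39.8  16.8] tx [ 0.016 -0.    -1.   ] yaw_y -167.82 yaw_z 102.18 F [-0.26  0.15 -0.69] M [0.11 0.09 0.02] w15.8 q [ 0.31  0.8  -0.42  2.16  0.97  0.36  0.86]
```

View pics/w4.png

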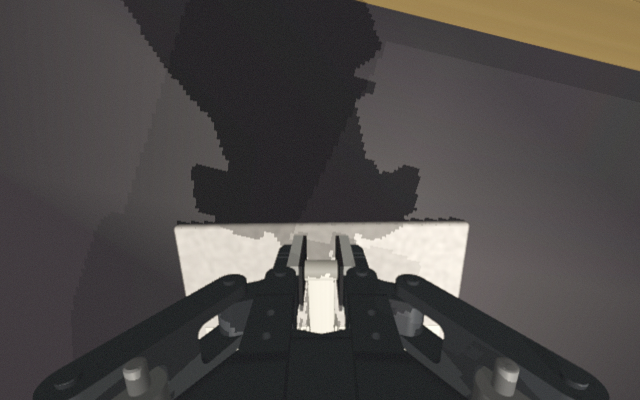

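Emit:
apply_moves([
  [[-4,-0.7,0],0,10],
  [[-5,-1.2,0],0,10],
  [[-5,-1.5,0],0,10],
  [[-5,-2,0],0,10],
])

```text
clock: 6.35
eef_pos: [476.5, -38.3, 36.8]
tool_rot: [-1.755, 1.554, 0.028]
force: [2.7, 0.6, -2.0]
width: 15.8
```

```bash
python3 -c "
from h import *
st()
p,d=eyes.get_image('wrist');cv2.imwrite('pics/w5.png',p)"
```

```text
t6.35 tcp [476.5 -38.3  36.8] tx [ 0.017  0.    -1.   ] yaw_y -167.82 yaw_z 102.18 F [ 2.71  0.61 -1.95] M [ 0.04 -0.14 -0.04] w15.8 q [ 0.35  0.77 -0.49  2.14  0.9   0.43  0.92]
```

View pics/w5.png

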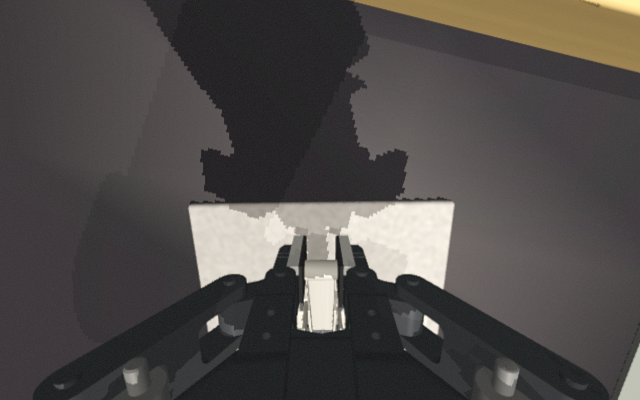

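Emit:
apply_moves([
  [[-7,-4,0],0,10],
  [[-6.5,-4.7,0],0,10],
  [[-6,-5.5,0],0,10],
  [[-5.2,-6.1,0],0,10],
  [[-4.5,-6.6,0],0,10],
  [[-3.4,-6,0],0,10],
  [[0,0,0],0,10],
])

```text
clock: 7.28
eef_pos: [510.7, -30.4, 71.9]
tool_rot: [-1.631, 1.553, 0.152]
force: [3.3, 0.4, -4.7]
width: 15.5
```

```bash
python3 -c "
from h import *
st()
p,d=eyes.get_image('side');cv2.imwrite('pics/s6.png',cv2.resize(p[150:250,230:370],None,fx=5,fy=5))"
```

```text
t7.28 tcp [510.7 -30.4  71.9] tx [ 0.017  0.003 -1.   ] yaw_y -167.84 yaw_z 102.16 F [ 3.3   0.35 -4.68] M [ 0.19 -0.24 -0.01] w15.5 q [ 0.4   0.75 -0.6   2.04  0.78  0.58  1.03]
```

View pics/s6.png

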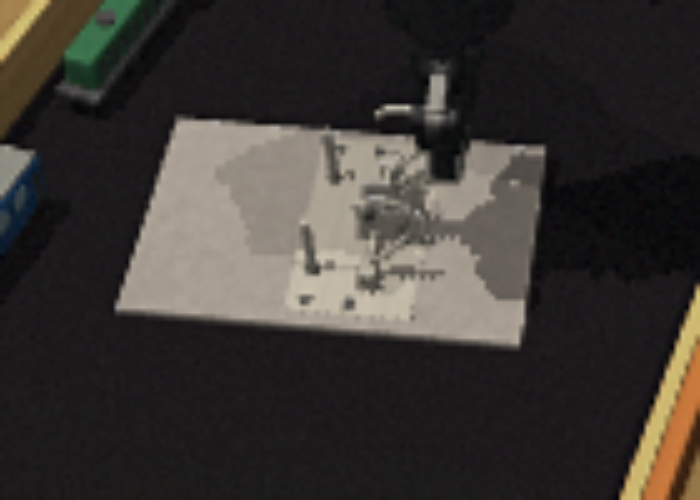

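Emit:
apply_moves([
  [[0,0,0],0,40],
  [[0,0,0],0,40],
  [[-30,0,0],0,40],
  [[-40,0,0],0,60],
  [[0,-40,2],0,85],
  [[0,-40,2],0,85],
  [[0,-40,2],0,85],
  [[0,0,0],0,85],
])

```text
clock: 8.32
eef_pos: [626.2, -1.0, 149.1]
tool_rot: [-2.016, 1.554, -0.234]
force: [-1.1, 0.1, -1.0]
width: 85.0
```

```bash
python3 -c "
from h import *
to([655,3,120])
c=eyes.camera_params('wrist');p,d=eyes.get_image('wrist');cv2.imwrite('pics/w7.png',p);np.save('w7.npy',d);np.save('w7c.npy',c);print(-c['R'].T@c['t'])"
```

```text
t8.32 tcp [626.2  -1.  149.1] tx [ 0.017 -0.004 -1.   ] yaw_y -167.84 yaw_z 102.15 F [-1.11  0.06 -1.05] M [0.   0.   0.02] w85.0 q [ 0.37  0.78 -0.71  1.67  0.62  0.92  1.2 ]
tool delta [ 29.55 -28.59  -1.94]
[555.73658527 -15.93759718 291.90648348]
```

View pics/w7.png

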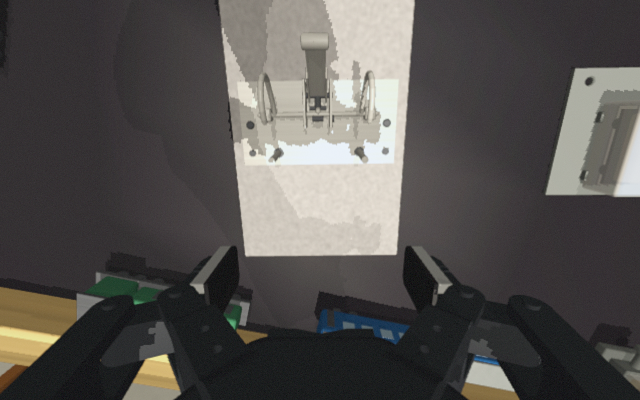

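```bash
python3 -c "
import cv2
p=cv2.imread('pics/w7.png');cv2.imwrite('pics/w7z.png',cv2.resize(p[130:175,240:400],None,fx=5,fy=5,interpolation=cv2.INTER_CUBIC))"
```

```text
(no output)
```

View pics/w7z.png

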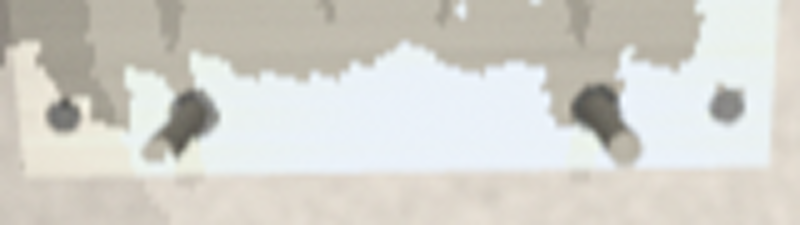

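```bash
cat > m.py <<'E'
from h import *
c=np.load('w7c.npy',allow_pickle=True).item()
f=onz(c,[(359.4,150.6),(279.0,151)],10);t=onz(c,[(364.8,159.6),(270.6,159.6)],52)
print('feet',f.round(1),'tops',t.round(1))
y=f[0]-f[1];print('sep feet',np.linalg.norm(y),'tops',np.linalg.norm(t[0]-t[1]),'yaw',np.degrees(np.arctan2(-y[0],y[1])))
yy=(t[0]-t[1]);print('yaw tops',np.degrees(np.arctan2(-yy[0],yy[1])))
a=np.radians(12.7);X=np.array([np.cos(a),np.sin(a)])
print('lean',((t-f)[:,:2]@X).round(2),((t-f)[:,:2]@[-X[1],X[0]]).round(2))
E
python3 m.py
```

```text
feet [[579.3  26.8  10. ]
 [596.6 -51.8  10. ]] tops [[582.2  26.9  52. ]
 [599.3 -52.3  52. ]]
sep feet 80.45342178717607 tops 80.9516519904196 yaw 12.42219926036286
yaw tops 12.152483134572238
lean [2.87 2.49] [-0.59 -1.08]
```

```bash
python3 -c "
from h import *
to([523,271,140])"
```

```text
t8.38 tcp [624.3  -1.8 148.8] tx [ 0.014 -0.005 -1.   ] yaw_y -167.84 yaw_z 102.15 F [-0.95 -0.2  -0.55] M [-0.01  0.02  0.01] w85.1 q [ 0.37  0.78 -0.71  1.67  0.62  0.92  1.2 ]
tool delta [  5.86  41.62 288.11]
```

Emit:
apply_moves([
  [[0,7,48],0,85],
  [[0,7,48],0,85],
  [[0,7,48],0,85],
  [[0,7,48],0,85],
  [[0,7,48],0,85],
  [[0,7,48],0,85],
  [[0,0,0],0,85],
  [[0,0,0],0,85],
])

```text
clock: 9.38
eef_pos: [511.4, 267.9, 144.6]
tool_rot: [-2.979, 1.551, -1.2]
force: [-0.0, 0.0, 0.1]
width: 85.1
```

```bash
python3 -c "
from h import *
to([523,271,140])
c=eyes.camera_params('wrist');p,d=eyes.get_image('wrist');cv2.imwrite('pics/w8.png',p);np.save('w8.npy',d);np.save('w8c.npy',c);print(-c['R'].T@c['t'])"
```

```text
t9.38 tcp [511.4 267.9 144.6] tx [ 0.007 -0.018 -1.   ] yaw_y -168.08 yaw_z 101.92 F [-0.04  0.02  0.1 ] M [-0.    0.04 -0.  ] w85.1 q [-0.12  0.72 -0.68  1.79  0.61  0.85  0.68]
tool delta [  4.62 -11.98   0.69]
[442.31153788 255.29931095 288.28462223]
```

View pics/w8.png

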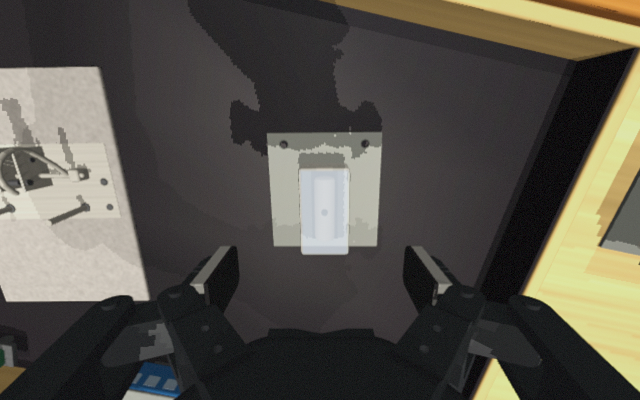

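```bash
python3 - <<'E'
from h import *
c=np.load('w8c.npy',allow_pickle=True).item();p=cv2.imread('pics/w8.png')
q=[]
for (x,y) in [(284,144),(365,143)]:
    w=255-p[y-5:y+6,x-5:x+6].astype(float).mean(2); w=np.clip(w-np.percentile(w,70),0,None)
    yy,xx=np.mgrid[y-5:y+6,x-5:x+6]; q.append(((w*xx).sum()/w.sum(),(w*yy).sum()/w.sum()))
h=onz(c,q,8);print(q,h.round(1));d=h[1]-h[0];a=np.arctan2(-d[0],d[1]);print(np.linalg.norm(d),np.degrees(a))
X=np.array([np.cos(a),np.sin(a),0]);print('centre from holes',h.mean(0)+60*X)
pc=onz(c,[(267,133),(381.5,132),(378,246),(273,246.5)],8);print('plate',pc.round(1),pc.mean(0)+11*X)
ct=onz(c,[(300,169),(349,169),(349,254),(301,254)],44);print('cover',ct.round(1),ct.mean(0))
cv2.imwrite('pics/w8z.png',cv2.resize(p[120:265,255:395],None,fx=4,fy=4,interpolation=cv2.INTER_CUBIC))
E
```

```text
[(np.float64(283.99790026246717), np.float64(142.77847769028872)), (np.float64(363.98643216080404), np.float64(143.2788944723618))] [[471.1 219.1   8. ]
 [455.3 296.3   8. ]]
78.8554007777361 11.593210173389233
centre from holes [521.98593273 269.77698573   8.        ]
plate [[465.3 201.2   8. ]
 [441.3 310.3   8. ]
 [558.9 338.5   8. ]
 [584.1 226.3   8. ]] [523.17926479 271.26805601   8.        ]
cover [[486.9 241.5  44. ]
 [477.9 283.7  44. ]
 [557.9 302.9  44. ]
 [567.9 257.7  44. ]] [522.65488989 271.45187423  44.        ]
```

View pics/w8z.png

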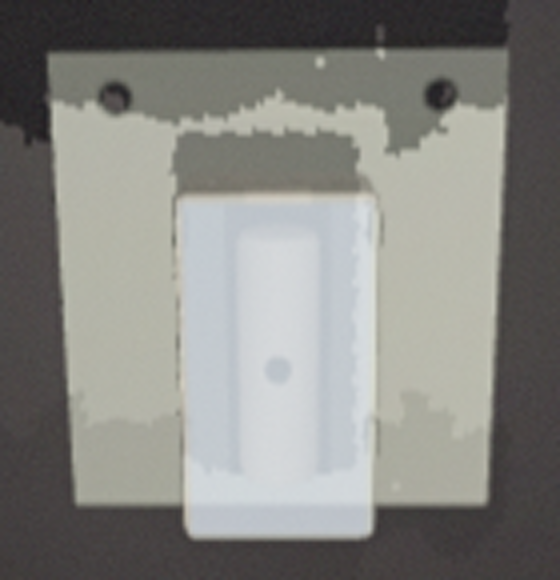

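```bash
python3 -c "
from h import *
to([520,270.5,9])"
```

```text
t9.43 tcp [511.3 268.5 144.8] tx [ 0.007 -0.017 -1.   ] yaw_y -168.08 yaw_z 101.92 F [-0.12  0.37  0.2 ] M [ 0.07 -0.01  0.03] w84.8 q [-0.12  0.72 -0.68  1.79  0.61  0.85  0.68]
tool delta [135.76  -8.5    2.62]
```

Emit:
apply_moves([
  [[24,-1.5,0.5],0,85],
  [[24,-1.5,0.5],0,85],
  [[24,-1.5,0.5],0,85],
  [[24,-1.5,0.5],0,85],
  [[0,0,0],0,85],
])

```text
clock: 10.05
eef_pos: [520.7, 259.9, 46.7]
tool_rot: [-2.991, 1.547, -1.225]
force: [-0.4, -0.8, 0.9]
width: 85.0
```

```bash
python3 -c "
from h import *
to([520,270.5,9])
c=eyes.camera_params('wrist');p,d=eyes.get_image('wrist');cv2.imwrite('pics/w9.png',p);np.save('w9c.npy',c)"
```

```text
t10.05 tcp [520.7 259.9  46.7] tx [ 0.008 -0.022 -1.   ] yaw_y -168.80 yaw_z 101.20 F [-0.42 -0.81  0.87] M [ 0.05 -0.03  0.05] w85.0 q [-0.18  0.85 -0.57  1.83  0.74  0.68  0.58]
tool delta [37.47 -1.23 11.44]
```

View pics/w9.png

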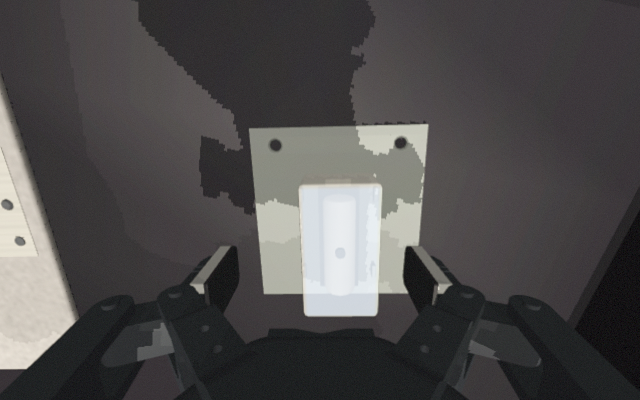

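```bash
python3 - <<'E'
from h import *
c=np.load('w9c.npy',allow_pickle=True).item()
h=onz(c,[(275.5,145.5),(400.5,143)],8);d=h[1]-h[0];a=np.arctan2(-d[0],d[1]);print(h.round(1),np.linalg.norm(d),np.degrees(a))
X=np.array([np.cos(a),np.sin(a),0]);print(h.mean(0)+60*X)
ct=onz(c,[(299,185),(382,184.5),(378,316),(304,317)],44);print('cover',ct.round(1),ct.mean(0), np.linalg.norm(ct[0]-ct[1]))
E
```

```text
[[472.8 219.    8. ]
 [455.6 297.2   8. ]] 80.07087939713416 12.375066854289797
[522.77768681 270.95482803   8.        ]
cover [[486.7 240.4  44. ]
 [477.7 283.9  44. ]
 [558.3 302.4  44. ]
 [568.7 257.9  44. ]] [522.85965381 271.14882979  44.        ] 44.41196620230225
```

Emit:
apply_moves([
  [[8,-0.5,6],-0.6,85],
  [[8,-0.5,6],-0.6,85],
  [[8,0,2],0,85],
  [[0,0,0],0,85],
])

```text
clock: 10.6
eef_pos: [521.1, 275.3, 24.4]
tool_rot: [-2.762, 1.548, -0.974]
force: [0.1, 0.6, 0.6]
width: 85.0
```

```bash
python3 -c "
from h import *
to([520,270.5,9])"
```

```text
t10.60 tcp [521.1 275.3  24.4] tx [ 0.013 -0.019 -1.   ] yaw_y -167.56 yaw_z 102.43 F [0.08 0.62 0.62] M [ 0.03  0.03 -0.01] w85.0 q [-0.21  0.89 -0.54  1.83  0.77  0.65  0.55]
tool delta [15.44  2.19 -4.1 ]
```

Emit:
apply_moves([
  [[7,1,-2],0,85],
  [[7,1,-1],0,85],
  [[0,0,0],0,85],
])

```text
clock: 10.98
eef_pos: [519.8, 271.1, 9.5]
tool_rot: [-2.774, 1.547, -0.987]
force: [-0.2, -0.6, 0.3]
width: 85.0
```

```bash
python3 -c "
from h import *
to([520,270.5,9])
p,d=eyes.get_image('wrist');cv2.imwrite('pics/w10.png',p)"
```

```text
t10.97 tcp [519.8 271.1   9.5] tx [ 0.013 -0.02  -1.   ] yaw_y -167.57 yaw_z 102.42 F [-0.16 -0.57  0.32] M [ 0.   -0.01 -0.01] w85.0 q [-0.22  0.91 -0.52  1.84  0.79  0.62  0.54]
tool delta [ 0.53 -0.04 -0.59]
```

View pics/w10.png

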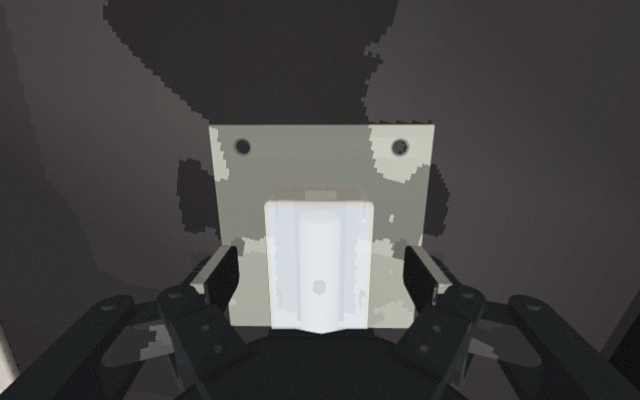

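Centred over the cover, so close. At this closing the tips stay clear of the plate.

Emit:
apply_moves([
  [[0,0,0],0,60],
  [[0,0,0],0,42],
  [[0,0,0],0,38],
  [[0,0,0],0,38],
  [[0,0,0],0,38],
])

```text
clock: 11.65
eef_pos: [520.4, 271.5, 10.7]
tool_rot: [-2.7, 1.547, -0.913]
force: [0.5, -0.3, -0.0]
width: 45.2
```

```bash
python3 -c "
from h import *
st()
c=eyes.camera_params('wrist');p,d=eyes.get_image('wrist');cv2.imwrite('pics/w11.png',p);np.save('w11c.npy',c)"
```

```text
t11.65 tcp [520.4 271.5  10.7] tx [ 0.014 -0.019 -1.   ] yaw_y -167.58 yaw_z 102.41 F [ 0.51 -0.27 -0.01] M [ 0.08  0.16 -0.04] w45.2 q [-0.22  0.91 -0.52  1.84  0.79  0.62  0.54]
```

View pics/w11.png

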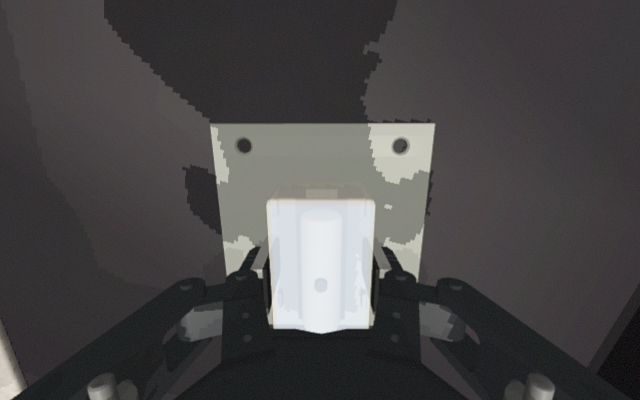

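Emit:
apply_moves([
  [[-6,0,0],0,38],
  [[-10,0,0],0,38],
  [[-15,0,0],0,38],
  [[-20,0,0],0,38],
  [[-20,0,0],0,38],
  [[0,0,0],0,38],
])

```text
clock: 12.45
eef_pos: [519.7, 273.5, 87.7]
tool_rot: [-2.615, 1.547, -0.827]
force: [0.1, 0.8, -2.0]
width: 45.0
```

```bash
python3 - <<'E'
from h import *
c=np.load('w11c.npy',allow_pickle=True).item()
h=onz(c,[(244,146),(400.5,146)],8);d=h[1]-h[0];a=np.arctan2(-d[0],d[1]);print(h.round(1),np.linalg.norm(d),np.degrees(a),h.mean(0))
to([647,0.7,85])
p,d=eyes.get_image('wrist');cv2.imwrite('pics/w12.png',p)
E
```

```text
[[472.7 219.5   8. ]
 [455.3 298.2   8. ]] 80.60745540342742 12.463306641361777 [464.02220412 258.85683226   8.        ]
t12.45 tcp [519.7 273.5  87.7] tx [ 0.016 -0.017 -1.   ] yaw_y -167.56 yaw_z 102.42 F [ 0.12  0.8  -2.04] M [ 0.08  0.   -0.01] w45.0 q [-0.17  0.8  -0.62  1.81  0.69  0.75  0.62]
tool delta [   9.48  -65.48 -293.66]
```

View pics/w12.png

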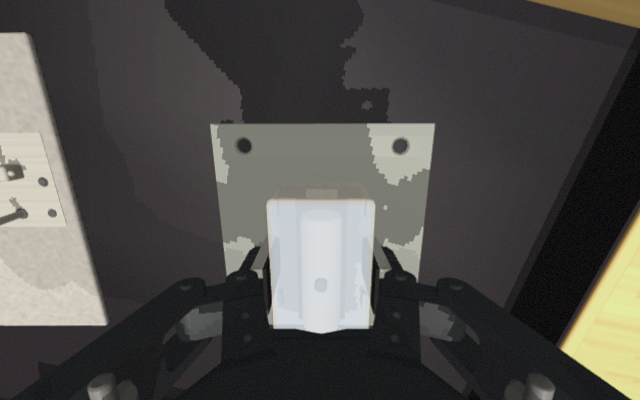

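Emit:
apply_moves([
  [[0,-6.4,-28],0,38],
  [[0,-6.4,-28],0,38],
  [[0,-6.4,-28],0,38],
  [[0,-6.4,-28],0,38],
  [[0,-6.4,-28],0,38],
  [[0,-6.4,-28],0,38],
  [[0,-6.4,-28],0,38],
  [[0,-6.4,-28],0,38],
  [[0,-6.4,-28],0,38],
  [[0,0,0],0,38],
])

```text
clock: 13.75
eef_pos: [628.5, 29.5, 85.9]
tool_rot: [3.049, 1.548, -1.444]
force: [-0.2, 0.3, -1.0]
width: 45.0
```

```bash
python3 - <<'E'
from h import *
to([647,0.7,85])
E
```

```text
t13.75 tcp [628.5  29.5  85.9] tx [ 0.003 -0.023 -1.   ] yaw_y -167.47 yaw_z 102.53 F [-0.18  0.27 -0.97] M [ 0.09 -0.04  0.07] w45.0 q [ 0.27  0.86 -0.65  1.69  0.7   0.84  1.09]
tool delta [  1.59 -11.82 -32.09]
```

Emit:
apply_moves([
  [[0,-4,-12],0,38],
  [[0,-4,-12],0,38],
  [[0,-4,-8],0,38],
  [[0,0,0],0,38],
])

```text
clock: 14.25
eef_pos: [647.3, 1.3, 85.8]
tool_rot: [2.973, 1.549, -1.518]
force: [-0.8, 0.6, -1.5]
width: 45.2
```

```bash
python3 - <<'E'
from h import *
to([647,0.7,75])
c=eyes.camera_params('wrist');p,d=eyes.get_image('wrist');cv2.imwrite('pics/w13.png',p);np.save('w13c.npy',c)
E
```

```text
t14.25 tcp [647.3   1.3  85.8] tx [ 0.001 -0.021 -1.   ] yaw_y -167.31 yaw_z 102.69 F [-0.75  0.62 -1.52] M [0.04 0.02 0.  ] w45.2 q [ 0.32  0.88 -0.66  1.63  0.69  0.88  1.16]
tool delta [10.8   0.36 -0.27]
```

View pics/w13.png

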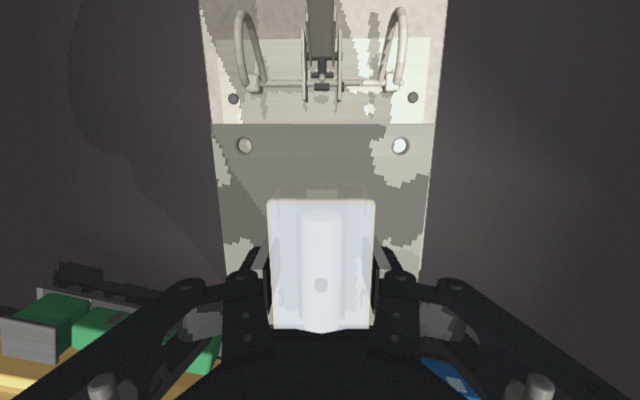

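```bash
cat > z.py <<'E'
import cv2,sys,numpy as np
p=cv2.imread(sys.argv[1])
a=cv2.resize(p[126:166,224:264],(390,390),interpolation=cv2.INTER_CUBIC);b=cv2.resize(p[126:166,381:421],(390,390),interpolation=cv2.INTER_CUBIC)
cv2.imwrite(sys.argv[2],np.hstack([a,np.zeros((390,10,3),np.uint8),b]))
E
python3 z.py pics/w13.png pics/w13z.png; python3 - <<'E'
from h import *
c=np.load('w13c.npy',allow_pickle=True).item()
t=np.array([[582.2,26.9,52],[599.3,-52.3,52]]);print('tops proj',proj(c,t),'feet',proj(c,[[579.3,26.8,10],[596.6,-51.8,10]]))
h=onz(c,[(400.5,146),(244.5,146)],84);print(h.round(1), -c['R'].T@c['t'])
E
```

```text
tops proj [[386.10704135 141.93767221]
 [256.40204544 140.71025628]] feet [[375.75250374 134.53315283]
 [270.79746912 134.02018314]]
[[582.   27.7  84. ]
 [599.7 -50.6  84. ]] [579.2254823  -11.8080946  229.92945122]
```

View pics/w13z.png

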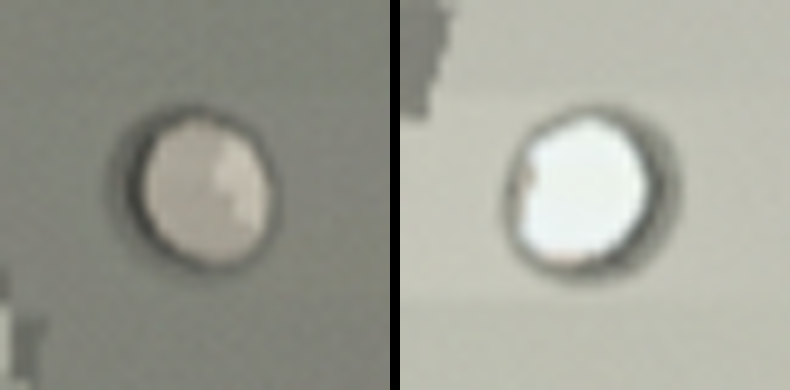

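Emit:
apply_moves([
  [[6,0,-0.6],0.2,38],
  [[6,0,-0.6],0.1,38],
  [[5,0,0],0,38],
  [[0,0,0],0,38],
])

```text
clock: 14.8
eef_pos: [646.2, 2.0, 67.4]
tool_rot: [2.9, 1.551, -1.593]
force: [-0.3, -0.2, -2.3]
width: 45.2
```

```bash
python3 - <<'E'
from h import *
to([647,0,62])
c=eyes.camera_params('wrist');p,d=eyes.get_image('wrist');cv2.imwrite('pics/w14.png',p);np.save('w14c.npy',c)
s=status.read_state();z=4+s['eef_pos'][2]-10.7;print('under',z)
h=onz(c,[(400.5,146),(244.5,146)],z+4);print(h.round(1),h.mean(0))
print('tops px',proj(c,[[582.2,26.9,52],[599.3,-52.3,52]]))
E
python3 z.py pics/w14.png pics/w14z.png
```

```text
t14.80 tcp [646.2   2.   67.4] tx [-0.   -0.02 -1.  ] yaw_y -167.45 yaw_z 102.56 F [-0.25 -0.23 -2.3 ] M [ 0.02 -0.01 -0.02] w45.2 q [ 0.31  0.91 -0.64  1.64  0.71  0.85  1.14]
tool delta [ 5.42 -0.34 -2.05]
under 60.97025922894737
[[581.   28.8  65. ]
 [598.6 -49.9  65. ]] [589.82545162 -10.5425292   64.97025923]
tops px [[390.66041089 145.49625156]
 [246.57109459 144.46262413]]
```

View pics/w14z.png

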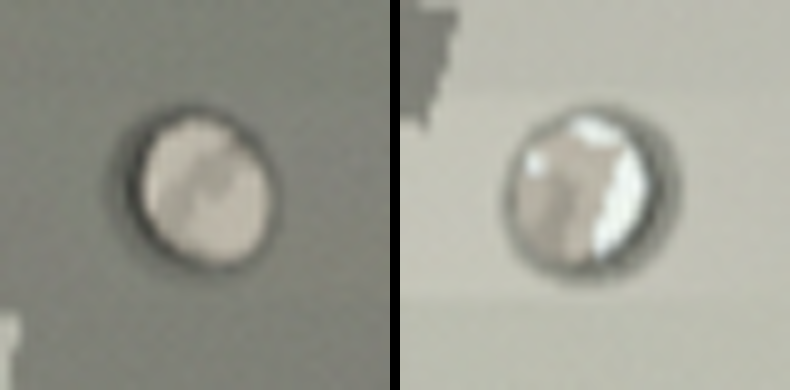

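Emit:
apply_moves([
  [[1.5,-0.4,-2],0,38],
  [[1.5,-0.4,0],0,38],
  [[0,0,0],0,38],
])

```text
clock: 15.22
eef_pos: [648.1, 0.2, 64.9]
tool_rot: [2.964, 1.551, -1.53]
force: [-0.1, -0.2, -1.2]
width: 45.3
```

```bash
cat > look.py <<'E'
from h import *
import sys
n=sys.argv[1]
s=st()
c=eyes.camera_params('wrist');p,d=eyes.get_image('wrist');cv2.imwrite(f'pics/{n}.png',p);np.save(f'{n}c.npy',c);np.save(f'{n}d.npy',d)
z=4+s['eef_pos'][2]-10.7;print('under',z)
h=onz(c,[(400.5,146),(244.5,146)],z+4);print('holes',h[:,:2].round(1).tolist(),h.mean(0).round(1))
print('tops px',proj(c,[[582.2,26.9,52],[599.3,-52.3,52]]).round(1).tolist())
def en(a): 
    a=cv2.resize(a,(390,390),interpolation=cv2.INTER_CUBIC).astype(float); return np.clip((a-60)*1.5,0,255).astype(np.uint8)
cv2.imwrite(f'pics/{n}z.png',np.hstack([en(p[132:162,229:259]),np.zeros((390,10,3),np.uint8),en(p[132:162,386:416])]))
print(d[136:156:3,238:252:2].round(0));print(d[136:156:3,394:408:2].round(0))
E
python3 look.py w15
```

```text
t15.22 tcp [6.481e+02 2.000e-01 6.490e+01] tx [ 0.001 -0.02  -1.   ] yaw_y -167.45 yaw_z 102.55 F [-0.14 -0.15 -1.2 ] M [ 0.06  0.02 -0.01] w45.3 q [ 0.31  0.91 -0.64  1.64  0.72  0.85  1.14]
under 58.167324893166764
holes [[582.9, 27.0], [600.5, -51.8]] [591.7 -12.4  62.2]
tops px [[395.9, 143.2], [249.0, 142.2]]
[[142. 142. 141. 141. 142. 141. 142.]
 [143. 143. 194. 194. 142. 143. 142.]
 [145. 194. 194. 195. 154. 153. 143.]
 [146. 195. 196. 195. 154. 154. 155.]
 [146. 195. 196. 195. 155. 155. 154.]
 [145. 146. 197. 196. 196. 195. 146.]
 [145. 144. 145. 145. 144. 144. 144.]]
[[140. 140. 141. 140. 140. 140. 139.]
 [141. 141. 151. 192. 144. 142. 141.]
 [152. 151. 152. 151. 192. 193. 141.]
 [153. 152. 153. 151. 194. 193. 144.]
 [153. 152. 154. 192. 194. 193. 144.]
 [194. 194. 194. 194. 194. 144. 143.]
 [142. 144. 144. 144. 143. 142. 143.]]
```

View pics/w15z.png

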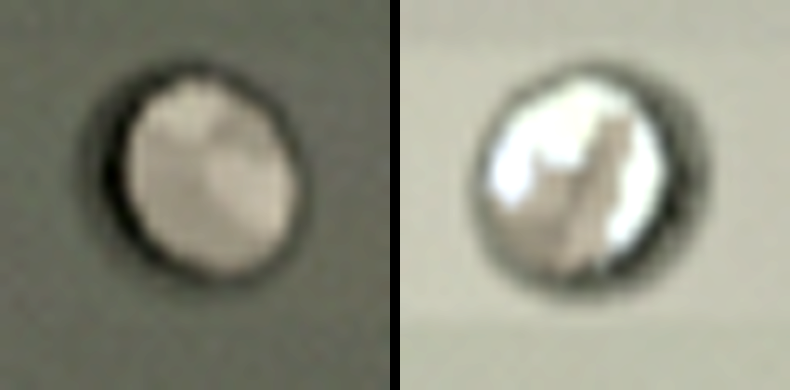

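```bash
cat > fit.py <<'E'
from h import *
import sys
n=sys.argv[1];d=np.load(n+'d.npy');c=np.load(n+'c.npy',allow_pickle=True).item()
zc=(-c['R'].T@c['t'])[2]
for nm,(x0,hx) in {'b':(232,244.5),'a':(388,400.5)}.items():
    w=d[133:160,x0:x0+26]
    plate=np.median(w)
    for r in w[2:25]:
        print(''.join('.' if v<plate+6.5 else ('#' if v<plate+30 else 'o') for v in r))
    ys,xs=np.where(w>plate+5);print(nm,'plate',plate,'hole mean px',xs.mean()+x0,ys.mean()+133)
E
python3 fit.py w15
```

```text
..........................
..........................
..........................
..........................
..........oooo............
.........ooooo##..........
........oooooo###.........
.......oooooo#####........
.......oooooo######.......
.......oooooo######.......
.......oooooo######.......
.......oooooo######.......
.......ooooooo#####.......
........oooooo#####.......
........oooooooo###.......
.........oooooooooo.......
..........oooooooo........
............ooooo.........
..........................
..........................
..........................
..........................
..........................
b plate 143.83382 hole mean px 244.63970588235293 145.60294117647058
..........................
..........................
..........................
..........................
..........##oo............
........#####ooo..........
.......######oooo.........
......########ooo.........
......########oooo........
.....#########oooo........
.....########ooooo........
.....########ooooo........
.....#######oooooo........
.....######oooooo.........
.....oooooooooooo.........
......oooooooooo..........
......ooooooooo...........
.......ooooo..............
..........................
..........................
..........................
..........................
..........................
a plate 142.41978 hole mean px 398.8689655172414 145.60689655172413
```

```bash
cat > al.py <<'E'
from h import *
# usage: al(name, pa, pb, zpost)
def al(n,pa,pb,zp=52,zh=None,ha=(400.5,146),hb=(244.5,146)):
    c=np.load(n+'c.npy',allow_pickle=True).item()
    t=onz(c,[pa,pb],zp); h=onz(c,[ha,hb],zh)
    s=status.read_state();R=Rt(s)
    e=(t-h);e[:,2]=0
    print('posts',t.round(1)[:,:2].tolist(),'holes',h.round(1)[:,:2].tolist())
    print('hole->post in tool y,z: a',(R.T@e[0]).round(2),'b',(R.T@e[1]).round(2),'mean',(R.T@e.mean(0)).round(2))
E
python3 -c "
from al import *
al('w15',(396,143),(250,144),52,62.2)"
```

```text
posts [[582.1, 26.9], [600.2, -51.6]] holes [[582.9, 27.0], [600.5, -51.8]]
hole->post in tool y,z: a [0.   0.82 0.08] b [-0.    0.29  0.2 ] mean [-0.    0.56  0.14]
```

Emit:
apply_moves([
  [[2,0.5,0.1],-0.4,38],
  [[1.5,0,0],0,38],
  [[0,0,0],0,38],
])

```text
clock: 15.65
eef_pos: [647.6, 0.1, 61.3]
tool_rot: [2.965, 1.551, -1.52]
force: [-0.0, -0.6, -1.7]
width: 45.1
```

```bash
python3 look.py w16|head -5; python3 fit.py w16
```

```text
t15.65 tcp [6.476e+02 1.000e-01 6.130e+01] tx [ 0.001 -0.02  -1.   ] yaw_y -167.02 yaw_z 102.98 F [-0.   -0.65 -1.69] M [ 0.01 -0.01 -0.02] w45.1 q [ 0.31  0.91 -0.64  1.64  0.72  0.84  1.15]
under 54.59597895686275
holes [[582.2, 26.4], [600.4, -52.3]] [591.3 -12.9  58.6]
tops px [[398.2, 145.2], [248.2, 143.0]]
[[142. 142. 141. 141. 142. 141. 140.]
..........................
..........................
..........................
..........................
..........oooo............
.........oooooo...........
........ooooo.#...........
.......ooooo..#...........
.......ooooo..............
.......ooooo.##..##.......
.......ooooo..#.#.#.......
.......ooooo###.###.......
.......ooooo.###.##.......
........ooooo######.......
........ooooo######.......
.........oooooo####.......
..........oooooooo........
............ooooo.........
..........................
..........................
..........................
..........................
..........................
b plate 143.74298 hole mean px 244.62222222222223 145.64444444444445
..........................
..........................
..........................
..........................
..........#ooo............
........#....ooo..........
..........#...ooo.........
........#.#..#.oo.........
......#.#.......oo........
.......#..#..#..oo........
......###.#.####oo........
........#.#..##.oo........
.....#.#######.#oo........
.....######.#.#oo.........
.....#..####..ooo.........
......o.###.#ooo..........
......ooooooooo...........
.......o.oooo.............
..........................
..........................
..........................
..........................
..........................
a plate 142.39554 hole mean px 398.9136690647482 145.77697841726618
```

```bash
python3 -c "
from al import *
al('w16',(397.8,144.8),(248.9,144.8),52,58.6)"
```

```text
posts [[582.0, 26.6], [600.1, -51.8]] holes [[582.2, 26.4], [600.4, -52.3]]
hole->post in tool y,z: a [-0.    0.12  0.23] b [-0.01  0.13  0.54] mean [-0.01  0.12  0.39]
```

Emit:
apply_moves([
  [[2,0.2,0.4],0,38],
  [[1.5,0.1,0],0,38],
  [[1.5,0.1,0],0,38],
  [[0,0,0],0,38],
])

```text
clock: 16.2
eef_pos: [647.1, 0.4, 56.0]
tool_rot: [2.97, 1.551, -1.516]
force: [-0.6, -0.3, -2.9]
width: 45.0
```

```bash
python3 look.py w17|head -5; python3 fit.py w17
```

```text
t16.20 tcp [6.471e+02 4.000e-01 5.600e+01] tx [ 0.001 -0.02  -1.   ] yaw_y -167.02 yaw_z 102.98 F [-0.58 -0.28 -2.88] M [-0.02  0.03 -0.  ] w45.0 q [ 0.31  0.92 -0.64  1.64  0.73  0.83  1.14]
under 49.27393763847587
holes [[581.7, 26.7], [599.9, -52.0]] [590.8 -12.7  53.3]
tops px [[400.0, 146.8], [244.8, 144.6]]
[[141. 142. 142. 141. 141. 142. 141.]
..........................
..........................
..........................
..........................
..........oooo............
.........oooooo...........
........oooo..............
.......ooo................
.......oo.................
.......oo.................
.......o..................
.......o..................
.......o..................
..........................
........o.................
..........................
..........................
..........................
..........................
..........................
..........................
..........................
..........................
b plate 143.8062 hole mean px 241.65384615384616 141.80769230769232
..........................
..........................
..........................
..........................
..........oooo............
........#..#oooo..........
..............ooo.........
................o.........
.................o........
..........................
..........................
..........................
..........................
..........................
..........................
..........................
......o...................
.......oo.................
..........................
..........................
..........................
..........................
..........................
a plate 142.3425 hole mean px 399.27272727272725 142.27272727272728
```

Emit:
apply_moves([
  [[2.5,0,0.1],0,38],
  [[2.5,0.1,0.05],0,38],
  [[2.5,0.15,0.05],0,38],
  [[0,0,0],0,38],
])

```text
clock: 16.75
eef_pos: [646.9, 0.3, 48.0]
tool_rot: [2.973, 1.551, -1.513]
force: [0.3, 0.1, -1.2]
width: 45.1
```

```bash
python3 look.py w18|head -3
```

```text
t16.75 tcp [6.469e+02 3.000e-01 4.800e+01] tx [ 0.001 -0.02  -1.   ] yaw_y -167.02 yaw_z 102.98 F [ 0.31  0.08 -1.23] M [ 0.03 -0.01 -0.02] w45.1 q [ 0.3   0.93 -0.63  1.65  0.74  0.82  1.13]
under 41.290999240480915
holes [[581.5, 26.6], [599.6, -52.0]] [590.6 -12.7  45.3]
```

View pics/w18z.png

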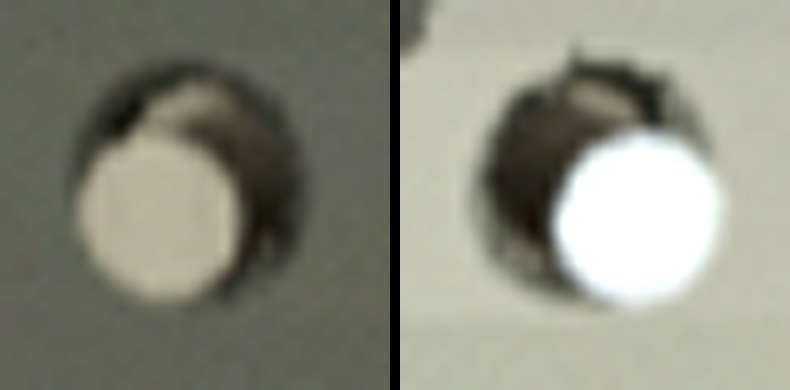

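```bash
python3 -c "
from al import *
al('w18',(404.2,148.7),(241.3,148.9),52,45.3)"
```

```text
posts [[582.2, 27.0], [600.5, -51.6]] holes [[581.5, 26.6], [599.6, -52.0]]
hole->post in tool y,z: a [-0.01 -0.78  0.16] b [-0.01 -0.9   0.23] mean [-0.01 -0.84  0.19]
```

Emit:
apply_moves([
  [[3,0,0.1],0,38],
  [[3,0.2,0.1],0,38],
  [[3,0.2,0.1],0,38],
  [[0,0,0],0,38],
])

```text
clock: 17.3
eef_pos: [646.5, 0.4, 38.4]
tool_rot: [2.984, 1.551, -1.502]
force: [1.0, -0.6, -1.1]
width: 45.3
```

```bash
python3 look.py w19|head -3
```

```text
t17.30 tcp [6.465e+02 4.000e-01 3.840e+01] tx [ 0.001 -0.02  -1.   ] yaw_y -167.02 yaw_z 102.98 F [ 0.96 -0.61 -1.07] M [0.02 0.   0.02] w45.3 q [ 0.3   0.94 -0.62  1.65  0.75  0.8   1.13]
under 31.74880733812301
holes [[581.1, 26.7], [599.3, -52.0]] [590.2 -12.6  35.7]
```

View pics/w19z.png

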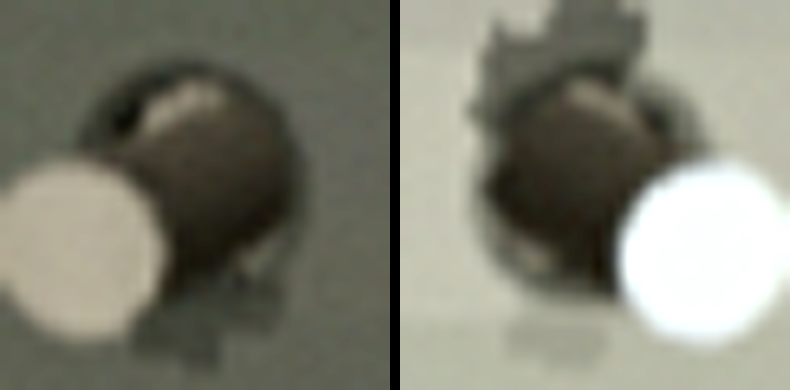

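Emit:
apply_moves([
  [[3,0.15,0.05],0,38],
  [[3,0.15,0.05],0,38],
  [[3,0.15,0.05],0,38],
  [[0,0,0],0,38],
])

```text
clock: 17.85
eef_pos: [646.2, 0.3, 29.0]
tool_rot: [3.005, 1.551, -1.481]
force: [0.4, -0.1, -1.2]
width: 45.3
```

```bash
python3 look.py w20|head -3
```

```text
t17.85 tcp [6.462e+02 3.000e-01 2.900e+01] tx [ 0.002 -0.02  -1.   ] yaw_y -167.03 yaw_z 102.97 F [ 0.39 -0.11 -1.19] M [ 0.02 -0.02 -0.02] w45.3 q [ 0.29  0.95 -0.61  1.66  0.76  0.79  1.12]
under 22.33294895380084
holes [[580.8, 26.6], [599.0, -52.0]] [589.9 -12.7  26.3]
```

View pics/w20z.png

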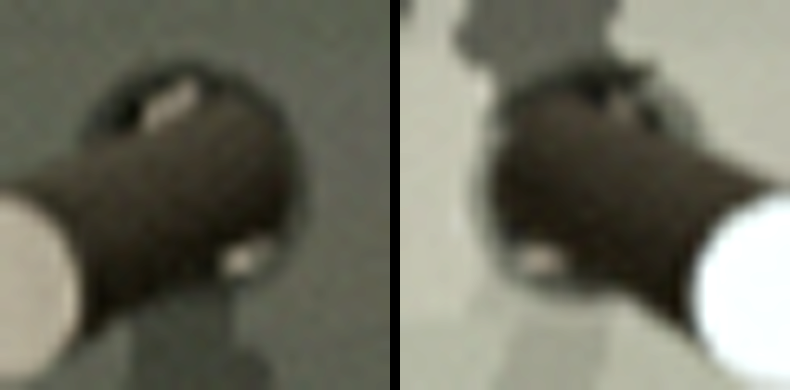

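Emit:
apply_moves([
  [[3,0.2,0.05],0,38],
  [[3,0.2,0.05],0,38],
  [[0,0,0],0,38],
])

```text
clock: 18.27
eef_pos: [646.0, 0.2, 22.8]
tool_rot: [3.027, 1.551, -1.459]
force: [-0.0, -0.1, -1.8]
width: 45.2
```

```bash
python3 look.py w21|head -3
```

```text
t18.27 tcp [6.46e+02 2.00e-01 2.28e+01] tx [ 0.002 -0.02  -1.   ] yaw_y -167.03 yaw_z 102.97 F [-0.   -0.06 -1.79] M [ 0.07 -0.03 -0.03] w45.2 q [ 0.29  0.96 -0.6   1.66  0.76  0.78  1.11]
under 16.148440840202653
holes [[580.6, 26.6], [598.8, -52.1]] [589.7 -12.8  20.1]
```

View pics/w21z.png

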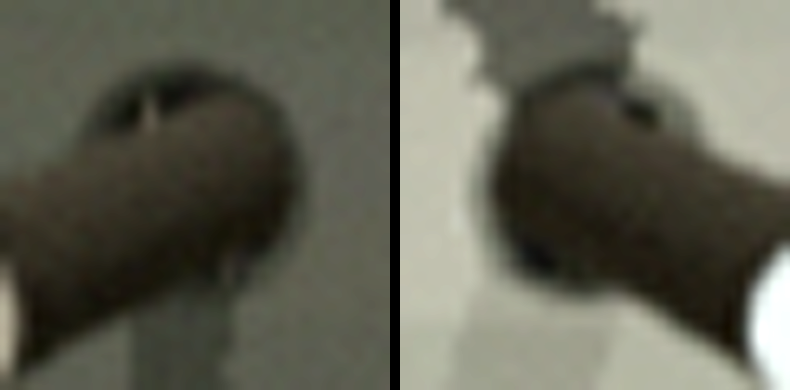

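Emit:
apply_moves([
  [[2,0.15,0.05],0,38],
  [[2,0.15,0.05],0,38],
  [[0,0,0],0,38],
])

```text
clock: 18.7
eef_pos: [645.9, 0.3, 18.8]
tool_rot: [3.054, 1.551, -1.432]
force: [-0.4, 0.7, -1.7]
width: 45.3
```

Emit:
apply_moves([
  [[1,0,0],0,38],
])

```text
clock: 18.82
eef_pos: [646.0, 0.2, 17.9]
tool_rot: [3.068, 1.551, -1.418]
force: [-0.2, -0.0, -2.4]
width: 45.4
```

Emit:
apply_moves([
  [[0.7,0,0],0,38],
])

```text
clock: 18.95
eef_pos: [645.9, 0.2, 17.1]
tool_rot: [3.059, 1.551, -1.428]
force: [-1.6, -0.7, -0.9]
width: 45.5
```

Emit:
apply_moves([
  [[0.6,0,0],0,38],
  [[0,0,0],0,38],
])

```text
clock: 19.2
eef_pos: [645.9, 0.2, 17.2]
tool_rot: [3.069, 1.551, -1.417]
force: [-1.0, -0.7, -0.6]
width: 45.1
```

```bash
python3 look.py w22|head -3
```

```text
t19.20 tcp [6.459e+02 2.000e-01 1.720e+01] tx [ 0.003 -0.02  -1.   ] yaw_y -167.03 yaw_z 102.97 F [-1.02 -0.67 -0.61] M [ 0.04  0.1  -0.02] w45.1 q [ 0.29  0.97 -0.6   1.66  0.77  0.77  1.11]
under 10.488528824942051
holes [[580.6, 26.5], [598.8, -52.1]] [589.7 -12.8  14.5]
```

View pics/w22.png

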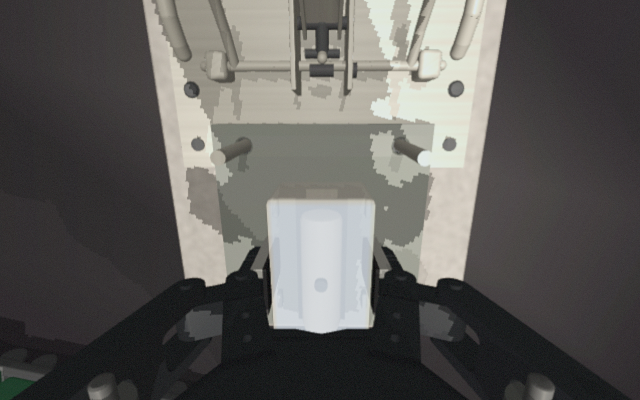

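Emit:
apply_moves([
  [[1,0.1,0],0,38],
  [[1,0.1,0],0,38],
])

```text
clock: 19.5
eef_pos: [645.9, 0.1, 16.8]
tool_rot: [3.094, 1.55, -1.392]
force: [-4.5, -1.0, 9.4]
width: 45.6
```

```bash
python3 -c "
from h import *
st()"
```

```text
t19.50 tcp [6.459e+02 1.000e-01 1.680e+01] tx [ 0.004 -0.02  -1.   ] yaw_y -167.03 yaw_z 102.97 F [-4.46 -1.02  9.4 ] M [0.24 0.55 0.14] w45.6 q [ 0.29  0.97 -0.6   1.66  0.77  0.76  1.1 ]
```

Emit:
apply_moves([
  [[-0.5,0,0],0,38],
  [[0,0,0],0,50],
  [[0,0,0],0,60],
  [[0,0,0],0,75],
  [[-20,0,0],0,80],
  [[-30,0,0],0,80],
  [[-30,0,0],0,80],
  [[0,0,0],0,80],
])

```text
clock: 20.5
eef_pos: [647.2, 2.9, 103.3]
tool_rot: [-2.984, 1.55, -1.186]
force: [-0.0, 0.2, -0.9]
width: 79.7
```

```bash
python3 - <<'E'
from h import *
st()
c=eyes.camera_params('wrist');p,d=eyes.get_image('wrist');cv2.imwrite('pics/w23.png',p);np.save('w23c.npy',c);np.save('w23d.npy',d)
E
```

```text
t20.50 tcp [647.2   2.9 103.3] tx [ 0.008 -0.019 -1.   ] yaw_y -166.99 yaw_z 103.00 F [-0.03  0.16 -0.85] M [0.02 0.06 0.02] w79.7 q [ 0.32  0.86 -0.68  1.63  0.68  0.9   1.17]
```

View pics/w23.png

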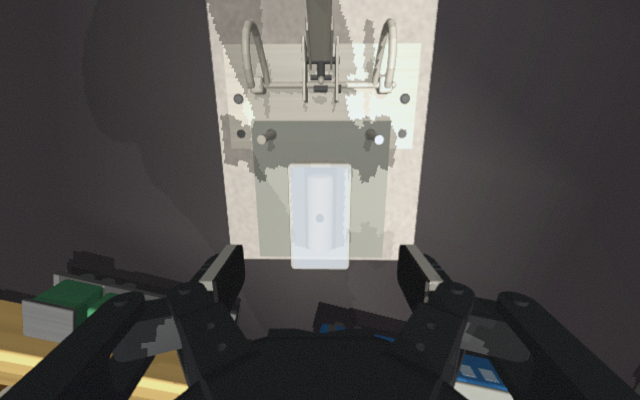

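```bash
python3 - <<'E'
from h import *
c=np.load('w23c.npy',allow_pickle=True).item();d=np.load('w23d.npy')
def w(x,y):
    z=np.median(d[y-1:y+2,x-1:x+2]);o,r=rays(c,[(x,y)]);return (o+r[0]*z).round(1)
for q in [(262,126),(320,126),(385,126),(265,250),(380,250),(270,190),(370,190)]: print('plate',q,w(*q))
for q in [(230,160),(420,160),(235,250),(405,245)]: print('board',q,w(*q))
print(onz(c,[(370,135),(270,136)],14))
to([508,-31,140])
E
```

```text
plate (262, 126) [593.7 -60.3  15.5]
plate (320, 126) [583.2 -14.9  15.3]
plate (385, 126) [571.6  35.7  15.3]
plate (265, 250) [701.2 -39.4  15.2]
plate (380, 250) [676.7  62.3  15.4]
plate (270, 190) [644.4 -44.7  15.8]
plate (370, 190) [624.8  38.3  15.8]
board (230, 160) [627.6 -83.1  11.5]
board (420, 160) [591.3  72.7  11.5]
board (235, 250) [645.2 -39.5 127. ]
board (405, 245) [626.9  40.5 119.8]
[[581.0283257   26.18234697  14.        ]
 [600.11780458 -52.944501    14.        ]]
t20.55 tcp [646.2   2.5 101.9] tx [ 0.005 -0.02  -1.   ] yaw_y -166.99 yaw_z 103.01 F [0.43 0.45 0.21] M [-0.02  0.04  0.03] w79.8 q [ 0.32  0.86 -0.67  1.63  0.68  0.9   1.17]
tool delta [-38.17 142.17  -2.27]
```

Emit:
apply_moves([
  [[-38,0,0],0,80],
  [[0,40,0],0,60],
  [[0,40,-1],0,40],
  [[0,40,-1],0,32],
  [[0,20,0],0,32],
  [[0,0,0],0,32],
])

```text
clock: 21.3
eef_pos: [502.8, -32.1, 138.0]
tool_rot: [2.823, 1.55, -1.663]
force: [0.1, 0.1, -0.2]
width: 31.8
```

```bash
python3 - <<'E'
from h import *
to([510.7,-30.4,72])
c=eyes.camera_params('wrist');p,d=eyes.get_image('wrist');cv2.imwrite('pics/w24.png',p);np.save('w24c.npy',c);np.save('w24d.npy',d)
E
```

```text
t21.30 tcp [502.8 -32.1 138. ] tx [-0.002 -0.02  -1.   ] yaw_y -167.02 yaw_z 102.99 F [ 0.07  0.12 -0.18] M [ 0.04 -0.07  0.01] w31.8 q [ 0.47  0.65 -0.72  2.    0.67  0.74  1.13]
tool delta [65.95 -8.49  1.18]
```

View pics/w24.png

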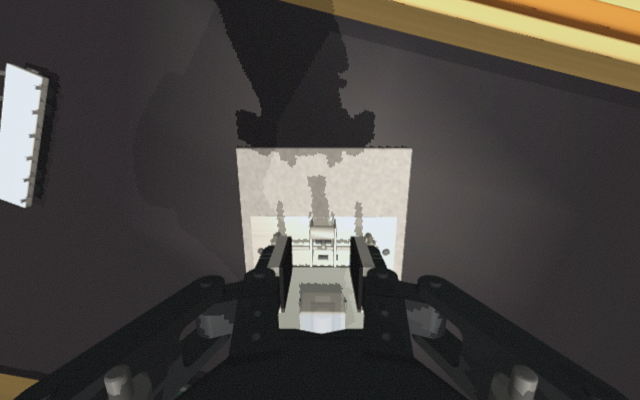

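```bash
python3 - <<'E'
from h import *
c=np.load('w24c.npy',allow_pickle=True).item();d=np.load('w24d.npy')
print(d[228:236:2,316:332:4]);z=np.median(d[229:234,318:328]);o,r=rays(c,[(323,231)]);print(o+r[0]*z)
E
```

```text
[[202.99513 202.79092 202.99356 203.8983 ]
 [202.3817  203.0218  202.47029 201.94662]
 [201.44225 201.38635 202.04199 201.6344 ]
 [202.33672 202.27864 201.5666  201.09557]]
[508.56880762 -30.71193198  93.41879356]
```

Roll centre is about (510,-30.7), z 88, which agrees with the recorded up position. Next I'll descend and pinch.

Emit:
apply_moves([
  [[16,-2,0.3],0,32],
  [[16,-2,0.3],0,32],
  [[16,-2,0.3],0,32],
  [[14,-2,0.3],0,32],
  [[0,0,0],0,32],
])

```text
clock: 21.98
eef_pos: [514.4, -28.2, 69.7]
tool_rot: [2.861, 1.553, -1.624]
force: [0.0, -0.6, -0.5]
width: 32.2
```

```bash
python3 - <<'E'
from h import *
to([510.2,-30.6,70])
c=eyes.camera_params('wrist');p,d=eyes.get_image('wrist');cv2.imwrite('pics/w25.png',p)
E
```

```text
t21.98 tcp [514.4 -28.2  69.7] tx [-0.001 -0.018 -1.   ] yaw_y -166.97 yaw_z 103.03 F [ 0.04 -0.63 -0.53] M [-0.01  0.02 -0.03] w32.2 q [ 0.39  0.76 -0.61  2.01  0.79  0.62  1.03]
tool delta [-0.27  4.68 -1.4 ]
```

View pics/w25.png

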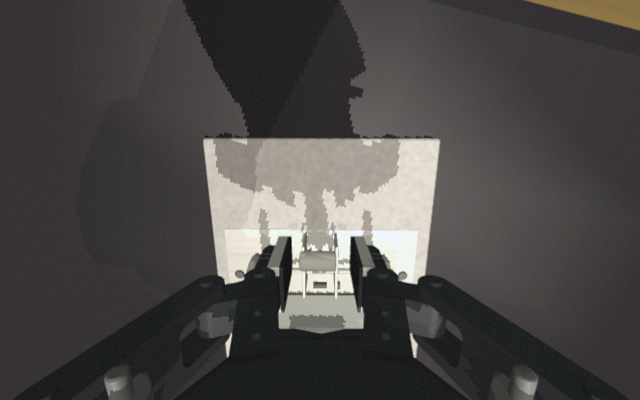

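Emit:
apply_moves([
  [[0,4.5,-0.8],0,32],
  [[0,0,0],0,20],
  [[0,0,0],0,10],
  [[0,0,0],0,10],
])

```text
clock: 22.52
eef_pos: [510.8, -30.7, 71.4]
tool_rot: [3.027, 1.553, -1.459]
force: [0.5, -0.1, -5.5]
width: 15.8
```

```bash
python3 - <<'E'
from h import *
st()
c=eyes.camera_params('wrist');p,d=eyes.get_image('wrist');cv2.imwrite('pics/w26.png',p)
E
```

```text
t22.52 tcp [510.8 -30.7  71.4] tx [ 0.002 -0.018 -1.   ] yaw_y -167.02 yaw_z 102.98 F [ 0.54 -0.14 -5.49] M [ 0.15 -0.14 -0.  ] w15.8 q [ 0.39  0.76 -0.61  2.02  0.79  0.61  1.03]
```

View pics/w26.png

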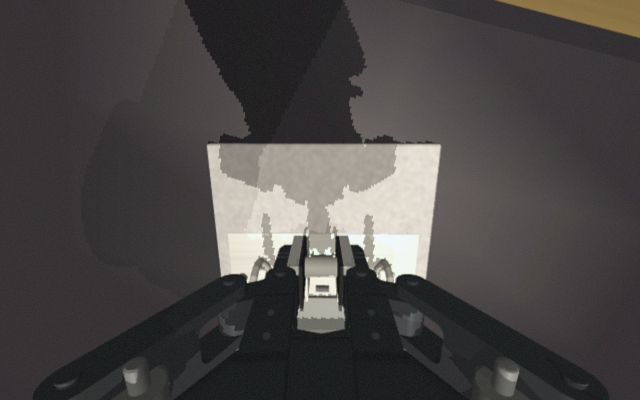

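Emit:
apply_moves([
  [[3,6,0],0,10],
  [[4,6,0],0,10],
  [[0,0,0],0,10],
])

```text
clock: 22.95
eef_pos: [506.9, -31.5, 69.2]
tool_rot: [-2.491, 1.546, -0.692]
force: [2.7, 0.5, 2.3]
width: 16.0
```

```bash
cat > lv.py <<'E'
from h import *
s=st();H=np.array([470.2,-39.8,16.8]);b=np.radians(12.9)
d=s['eef_pos']-H;dx=d[0]*np.cos(b)+d[1]*np.sin(b);dz=d[2]
X=70*np.cos(.16)-dx;Z=70*np.sin(.16)+dz
print('r %.1f theta %.3f'%(np.hypot(X,Z),np.arctan2(Z,X)-.16),'dx %.1f dz %.1f lat %.1f'%(dx,dz,-d[0]*np.sin(b)+d[1]*np.cos(b)))
E
python3 lv.py
```

```text
t22.95 tcp [506.9 -31.5  69.2] tx [ 0.019 -0.016 -1.   ] yaw_y -166.94 yaw_z 103.04 F [2.67 0.46 2.26] M [-0.06 -0.58 -0.02] w16.0 q [ 0.39  0.75 -0.59  2.05  0.82  0.57  1.  ]
r 70.9 theta 0.951 dx 37.6 dz 52.4 lat -0.1
```

Emit:
apply_moves([
  [[8,7,0],0,10],
  [[8,7,0],0,10],
  [[8,7,0],0,10],
])

```text
clock: 23.32
eef_pos: [489.3, -35.8, 53.4]
tool_rot: [-2.408, 1.533, -0.609]
force: [-3.0, -0.5, 24.4]
width: 16.0
```

```bash
python3 lv.py
```

```text
t23.32 tcp [489.3 -35.8  53.4] tx [ 0.031 -0.021 -0.999] yaw_y -166.89 yaw_z 103.07 F [-3.05 -0.55 24.43] M [ 0.04  0.03 -0.18] w16.0 q [ 0.35  0.75 -0.53  2.12  0.9   0.49  0.92]
r 68.9 theta 0.607 dx 19.5 dz 36.6 lat -0.4
```

Emit:
apply_moves([
  [[8,4.5,0],0,10],
  [[8,4,0],0,10],
  [[7,3,0],0,10],
])

```text
clock: 23.7
eef_pos: [478.0, -38.7, 36.2]
tool_rot: [-2.42, 1.526, -0.621]
force: [-5.4, -1.7, 21.2]
width: 15.9
```

```bash
python3 lv.py
```

```text
t23.70 tcp [478.  -38.7  36.2] tx [ 0.037 -0.026 -0.999] yaw_y -166.86 yaw_z 103.08 F [-5.38 -1.73 21.19] M [ 0.06  0.69 -0.17] w15.9 q [ 0.31  0.76 -0.46  2.16  0.98  0.41  0.85]
r 68.4 theta 0.303 dx 7.9 dz 19.4 lat -0.7
```

Emit:
apply_moves([
  [[5,1.3,0],0,10],
  [[5,1,0],0,10],
])

```text
clock: 23.95
eef_pos: [475.0, -39.9, 29.2]
tool_rot: [-2.457, 1.522, -0.657]
force: [-7.5, -0.2, 20.7]
width: 16.0
```

```bash
python3 lv.py
```

```text
t23.95 tcp [475.  -39.9  29.2] tx [ 0.038 -0.03  -0.999] yaw_y -166.81 yaw_z 103.12 F [-7.46 -0.19 20.73] M [-0.38  0.8  -0.02] w16.0 q [ 0.29  0.77 -0.42  2.17  1.01  0.38  0.81]
r 68.6 theta 0.190 dx 4.7 dz 12.4 lat -1.2
```

Emit:
apply_moves([
  [[3.5,1.5,0.3],0,10],
  [[3,1.2,0.2],0,10],
])

```text
clock: 24.2
eef_pos: [473.5, -40.0, 25.5]
tool_rot: [-2.421, 1.517, -0.62]
force: [-3.4, -1.5, 16.4]
width: 15.6
```

```bash
python3 lv.py
```

```text
t24.20 tcp [473.5 -40.   25.5] tx [ 0.043 -0.031 -0.999] yaw_y -166.77 yaw_z 103.15 F [-3.35 -1.46 16.38] M [ 0.06  0.18 -0.04] w15.6 q [ 0.27  0.77 -0.4   2.18  1.04  0.36  0.79]
r 68.8 theta 0.133 dx 3.2 dz 8.7 lat -1.0
```

Emit:
apply_moves([
  [[3,0.8,0.2],0,10],
  [[2.5,0.6,0.2],0,10],
])

```text
clock: 24.45
eef_pos: [472.7, -40.6, 22.7]
tool_rot: [-2.42, 1.513, -0.619]
force: [-4.2, -0.4, 15.1]
width: 15.5
```

```bash
python3 lv.py
```

```text
t24.45 tcp [472.7 -40.6  22.7] tx [ 0.047 -0.034 -0.998] yaw_y -166.75 yaw_z 103.16 F [-4.16 -0.41 15.1 ] M [-0.42  0.2   0.01] w15.5 q [ 0.26  0.77 -0.38  2.19  1.06  0.34  0.76]
r 69.0 theta 0.090 dx 2.3 dz 5.9 lat -1.3
```

Emit:
apply_moves([
  [[0,0,0],0,10],
])

```text
clock: 24.58
eef_pos: [473.2, -40.5, 23.8]
tool_rot: [-2.411, 1.511, -0.609]
force: [-0.9, -0.0, 9.4]
width: 15.8
```

```bash
python3 lv.py; python3 -c "
from h import *
c=eyes.camera_params('wrist');p,d=eyes.get_image('wrist');cv2.imwrite('pics/w27.png',p);np.save('w27d.npy',d);np.save('w27c.npy',c)"
```

```text
t24.57 tcp [473.2 -40.5  23.8] tx [ 0.049 -0.034 -0.998] yaw_y -166.70 yaw_z 103.19 F [-0.91 -0.04  9.41] M [-0.34 -0.24  0.07] w15.8 q [ 0.26  0.77 -0.38  2.19  1.06  0.34  0.76]
r 68.8 theta 0.107 dx 2.8 dz 7.0 lat -1.3
```

View pics/w27.png

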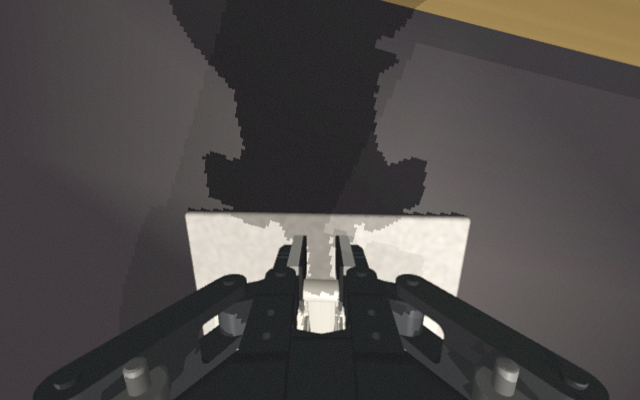

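```bash
python3 - <<'E'
from h import *
c=np.load('w27c.npy',allow_pickle=True).item();d=np.load('w27d.npy')
for y in (280,284,288,292,296,300):
    z=np.median(d[y-1:y+2,316:327]);o,r=rays(c,[(321,y)]);print(y,(o+r[0]*z).round(1))
z=np.median(d[225:230,225:245]);o,r=rays(c,[(235,227)]);print('board',o+r[0]*z)
E
```

```text
280 [472.3 -40.1  53.8]
284 [472.4 -39.9  56.7]
288 [473.3 -39.6  58.3]
292 [474.4 -39.3  59.7]
296 [476.2 -38.9  60. ]
300 [478.6 -38.3  59.5]
board [477.6141465  -94.1896586   11.37171216]
```

The pinch slipped: depth puts the roll top at z≈59, about 19 mm above home. I'll back off upward, release, and press from above with shut fingertips instead.

Emit:
apply_moves([
  [[-10,-3,0],0,10],
  [[-10,-5,0],0,10],
  [[-10,-7,0],0,10],
  [[-8,-7,0],0,10],
  [[-4,-5,0],0,10],
  [[0,0,0],0,32],
  [[0,0,0],0,32],
])

```text
clock: 25.5
eef_pos: [505.5, -31.9, 66.7]
tool_rot: [-2.246, 1.505, -0.445]
force: [1.5, -0.8, -0.3]
width: 31.9
```

Emit:
apply_moves([
  [[-20,0,0],0,32],
  [[-25,0,0],0,32],
  [[0,0,0],0,20],
  [[0,0,0],0,0],
  [[0,0,0],0,0],
  [[0,0,0],0,0],
])

```text
clock: 26.25
eef_pos: [505.4, -29.2, 114.4]
tool_rot: [-2.208, 1.498, -0.404]
force: [-0.3, 0.3, -0.2]
width: 0.0
```

```bash
python3 lv.py; python3 -c "
from h import *
c=eyes.camera_params('wrist');p,d=eyes.get_image('wrist');cv2.imwrite('pics/w28.png',p);np.save('w28d.npy',d);np.save('w28c.npy',c)"
```

```text
t26.25 tcp [505.4 -29.2 114.4] tx [ 0.067 -0.029 -0.997] yaw_y -166.54 yaw_z 103.31 F [-0.34  0.26 -0.19] M [ 0.08  0.12 -0.03] w0.0 q [ 0.41  0.65 -0.63  2.07  0.78  0.59  1.02]
r 113.5 theta 1.121 dx 36.7 dz 97.6 lat 2.5
```

View pics/w28.png

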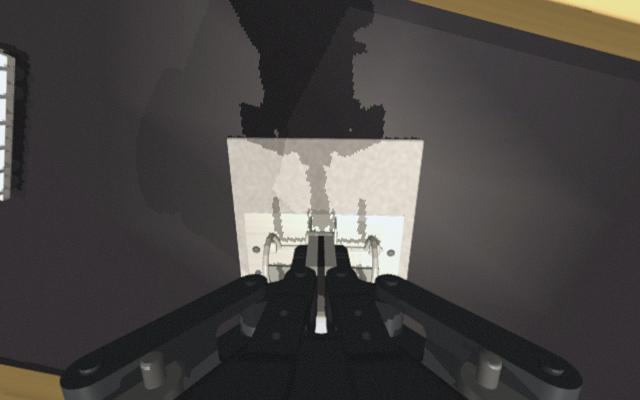

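```bash
cat >> lv.py <<'E'
R=Rt(s);bx=np.array([np.cos(b),np.sin(b),0])
print('tool of down10',(R.T@[0,0,-10.]).round(2),'of -bx10',(R.T@(-10*bx)).round(2))
def P(th):
    a=th+.16;return np.array([470.7,-40.2,35])+70*(np.cos(.16)-np.cos(a))*bx+np.array([0,0,70*(np.sin(a)-np.sin(.16))+5])
for th in (1.0,.8,.6,.4,.2,.1,0): print(th,P(th).round(1),(R.T@(P(th)-s['eef_pos'])).round(1))
E
python3 lv.py
```

```text
t26.30 tcp [505.4 -29.2 114.4] tx [ 0.067 -0.029 -0.997] yaw_y -166.55 yaw_z 103.30 F [0.16 0.13 0.93] M [0.   0.07 0.03] w-0.1 q [ 0.41  0.66 -0.63  2.07  0.78  0.59  1.02]
r 113.5 theta 1.121 dx 36.7 dz 97.6 lat 2.5
tool of down10 [9.97 0.58 0.43] of -bx10 [-0.59  9.98  0.07]
1.0 [510.8 -31.   93. ] [21.7 -3.6 -2.1]
0.8 [498.9 -33.7  86.2] [27.8  9.  -1.7]
0.6 [488.6 -36.1  77.1] [36.3 20.1 -1.2]
0.4 [480.3 -38.   66. ] [46.8 29.3 -0.7]
0.2 [474.2 -39.4  53.5] [58.9 36.2 -0.1]
0.1 [472.1 -39.9  46.8] [65.4 38.7  0.2]
0 [470.7 -40.2  40. ] [72.2 40.6  0.5]
```

Emit:
apply_moves([
  [[8,-1.5,-1],0,0],
  [[8,-1.5,-1],0,0],
  [[4,-0.5,0],0,0],
])

```text
clock: 26.68
eef_pos: [510.7, -31.1, 92.8]
tool_rot: [-2.212, 1.499, -0.408]
force: [-1.3, -0.7, 8.0]
width: 0.2
```

```bash
python3 lv.py
```

```text
t26.68 tcp [510.7 -31.1  92.8] tx [ 0.066 -0.028 -0.997] yaw_y -166.56 yaw_z 103.30 F [-1.26 -0.73  8.05] M [ 0.03  0.33 -0.04] w0.2 q [ 0.38  0.69 -0.59  2.07  0.83  0.56  0.99]
r 91.5 theta 1.103 dx 41.4 dz 76.0 lat -0.6
tool of down10 [9.97 0.58 0.43] of -bx10 [-0.58  9.98  0.07]
1.0 [510.8 -31.   93. ] [-0.2 -0.2  0.1]
0.8 [498.9 -33.7  86.2] [ 5.9 12.4  0.5]
0.6 [488.6 -36.1  77.1] [14.4 23.5  0.9]
0.4 [480.3 -38.   66. ] [24.9 32.7  1.5]
0.2 [474.2 -39.4  53.5] [37.  39.6  2. ]
0.1 [472.1 -39.9  46.8] [43.6 42.1  2.3]
0 [470.7 -40.2  40. ] [50.3 44.   2.6]
```

Emit:
apply_moves([
  [[6,5,0.2],0,0],
  [[7,6,0.2],0,0],
  [[7,6,0.2],0,0],
])

```text
clock: 27.05
eef_pos: [488.2, -36.4, 77.7]
tool_rot: [-2.413, 1.499, -0.608]
force: [-5.9, 0.3, 21.4]
width: 0.2
```

```bash
python3 lv.py
```

```text
t27.05 tcp [488.2 -36.4  77.7] tx [ 0.059 -0.041 -0.997] yaw_y -166.53 yaw_z 103.32 F [-5.91  0.31 21.37] M [-0.05  1.08 -0.03] w0.2 q [ 0.35  0.69 -0.54  2.13  0.89  0.5   0.92]
r 88.2 theta 0.797 dx 18.3 dz 60.9 lat -0.7
tool of down10 [9.97 0.48 0.54] of -bx10 [-0.48  9.99  0.07]
1.0 [510.8 -31.   93. ] [-14.1 -23.9  -0.8]
0.8 [498.9 -33.7  86.2] [ -7.9 -11.4  -0.3]
0.6 [488.6 -36.1  77.1] [ 0.7 -0.4  0.3]
0.4 [480.3 -38.   66. ] [11.3  8.7  0.9]
0.2 [474.2 -39.4  53.5] [23.5 15.5  1.6]
0.1 [472.1 -39.9  46.8] [30.  17.9  2. ]
0 [470.7 -40.2  40. ] [36.8 19.7  2.4]
```

Right on the roll path at about 0.6 rad. Continuing.

Emit:
apply_moves([
  [[8,4,0.4],0,0],
  [[8,3,0.4],0,0],
  [[7,2,0.3],0,0],
])

```text
clock: 27.42
eef_pos: [472.1, -40.1, 56.4]
tool_rot: [-2.595, 1.5, -0.789]
force: [-5.8, 0.1, 11.0]
width: 0.1
```

```bash
python3 lv.py
```

```text
t27.43 tcp [472.1 -40.1  56.4] tx [ 0.049 -0.05  -0.998] yaw_y -166.51 yaw_z 103.37 F [-5.8   0.09 10.99] M [ 0.01  0.99 -0.  ] w0.1 q [ 0.3   0.71 -0.47  2.18  0.97  0.43  0.84]
r 84.3 theta 0.486 dx 1.8 dz 39.6 lat -0.7
tool of down10 [9.98 0.37 0.6 ] of -bx10 [-0.37  9.99  0.08]
1.0 [510.8 -31.   93. ] [-35.1 -41.1  -2.3]
0.8 [498.9 -33.7  86.2] [-28.7 -28.7  -1.8]
0.6 [488.6 -36.1  77.1] [-20.  -17.7  -1.2]
0.4 [480.3 -38.   66. ] [-9.3 -8.8 -0.4]
0.2 [474.2 -39.4  53.5] [ 2.9 -2.1  0.4]
0.1 [472.1 -39.9  46.8] [9.5 0.3 0.8]
0 [470.7 -40.2  40. ] [16.3  2.   1.2]
```

Emit:
apply_moves([
  [[5,-0.3,0.3],0,0],
  [[4,0,0.3],0,0],
])

```text
clock: 27.68
eef_pos: [468.0, -41.0, 47.0]
tool_rot: [-2.707, 1.502, -0.901]
force: [-3.1, 0.0, 5.8]
width: 0.3
```

Emit:
apply_moves([
  [[3,0,0.2],0,0],
])

```text
clock: 27.8
eef_pos: [466.9, -41.2, 43.8]
tool_rot: [-2.736, 1.502, -0.93]
force: [-1.4, -0.1, 3.1]
width: 0.3
```

```bash
python3 lv.py
```

```text
t27.80 tcp [466.9 -41.2  43.8] tx [ 0.041 -0.055 -0.998] yaw_y -166.50 yaw_z 103.40 F [-1.38 -0.05  3.07] M [-0.04  0.47 -0.09] w0.3 q [ 0.28  0.73 -0.43  2.19  1.01  0.4   0.8 ]
r 82.0 theta 0.324 dx -3.5 dz 27.0 lat -0.7
tool of down10 [9.98 0.27 0.63] of -bx10 [-0.28 10.    0.09]
1.0 [510.8 -31.   93. ] [-47.9 -46.4  -3.3]
0.8 [498.9 -33.7  86.2] [-41.4 -34.   -2.8]
0.6 [488.6 -36.1  77.1] [-32.6 -23.2  -2.1]
0.4 [480.3 -38.   66. ] [-21.8 -14.3  -1.3]
0.2 [474.2 -39.4  53.5] [-9.5 -7.8 -0.5]
0.1 [472.1 -39.9  46.8] [-2.9 -5.5 -0.1]
0 [470.7 -40.2  40. ] [ 3.9 -3.8  0.4]
```

Emit:
apply_moves([
  [[1.5,-1,0],0,0],
])

```text
clock: 27.92
eef_pos: [467.4, -41.2, 42.0]
tool_rot: [-2.753, 1.503, -0.947]
force: [-0.7, -0.3, 2.9]
width: -0.3
```

Emit:
apply_moves([
  [[1.2,-1,0],0,0],
])

```text
clock: 28.05
eef_pos: [468.5, -41.0, 40.7]
tool_rot: [-2.752, 1.503, -0.946]
force: [-1.7, 0.3, 2.3]
width: -0.3
```

Emit:
apply_moves([
  [[1,0,0],0,0],
])

```text
clock: 28.18
eef_pos: [469.0, -40.9, 39.7]
tool_rot: [-2.744, 1.503, -0.938]
force: [-2.7, -0.2, 10.0]
width: -0.2
```

Emit:
apply_moves([
  [[1,0,0],0,0],
])

```text
clock: 28.3
eef_pos: [469.1, -41.0, 39.4]
tool_rot: [-2.743, 1.502, -0.937]
force: [-5.8, 0.7, 21.0]
width: -0.2
```

Emit:
apply_moves([
  [[-3,0,0],0,0],
  [[-15,0,0],0,0],
  [[-30,0,0],0,0],
  [[-40,0,0],0,0],
  [[0,0,0],0,0],
])

```text
clock: 28.92
eef_pos: [468.6, -34.6, 129.8]
tool_rot: [-2.659, 1.501, -0.853]
force: [0.1, -0.3, -0.5]
width: -0.1
```

```bash
python3 - <<'E'
from h import *
st()
c=eyes.camera_params('wrist');p,d=eyes.get_image('wrist');cv2.imwrite('pics/w30.png',p);np.save('w30d.npy',d);np.save('w30c.npy',c)
p,_=eyes.get_image('side');cv2.imwrite('pics/s30.png',p)
p,_=eyes.get_image('top');cv2.imwrite('pics/t30.png',p)
E
```

```text
t28.93 tcp [468.6 -34.6 129.8] tx [ 0.046 -0.052 -0.998] yaw_y -166.43 yaw_z 103.45 F [ 0.14 -0.34 -0.53] M [ 0.01  0.04 -0.04] w-0.1 q [ 0.42  0.6  -0.65  2.14  0.76  0.61  1.02]
```

View pics/w30.png

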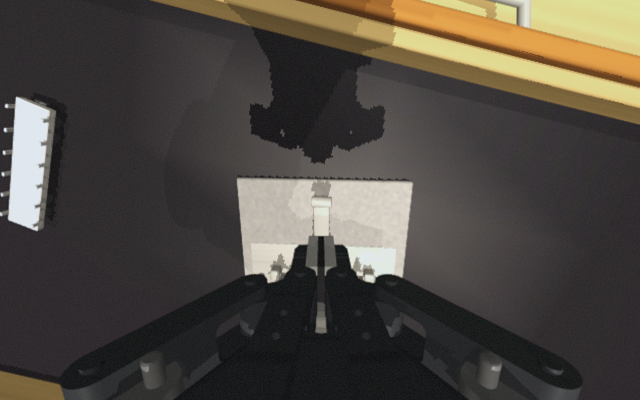

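View pics/s30.png

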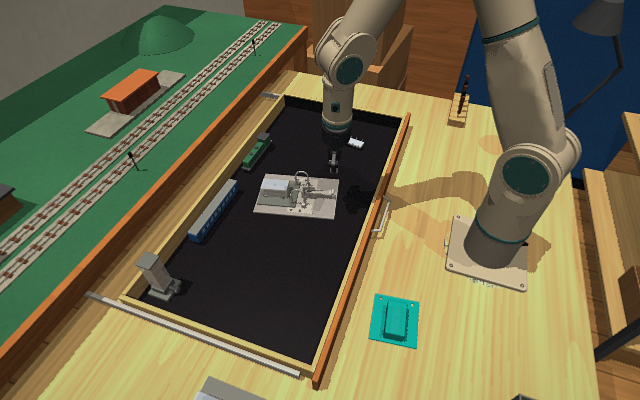

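```bash
python3 - <<'E'
from h import *
c=np.load('w30c.npy',allow_pickle=True).item();d=np.load('w30d.npy')
c2=np.load('w2c.npy',allow_pickle=True).item();d2=np.load('w2.npy')
def w(c,d,x,y):
    z=np.median(d[y-1:y+2,x-2:x+3]);o,r=rays(c,[(x,y)]);return (o+r[0]*z).round(1)
for y in (198,200,202,204,206): print('now',y,w(c,d,321,y))
print('board',w(c,d,260,195),w(c,d,390,195),w(c,d,260,220))
for y in (207,210,212,214,216): print('start',y,w(c2,d2,322,y))
print('board',w(c2,d2,250,200),w(c2,d2,400,200))
E
python3 -c "
import cv2
p=cv2.imread('pics/s30.png');cv2.imwrite('pics/s30z.png',cv2.resize(p[160:230,240:350],None,fx=6,fy=6,interpolation=cv2.INTER_CUBIC))"
```

```text
now 198 [467.  -41.1  39.1]
now 200 [468.4 -40.7  40.4]
now 202 [469.8 -40.3  41.6]
now 204 [471.6 -39.9  41.4]
now 206 [473.7 -39.5  40.5]
board [487.7 -99.8  11.6] [456.2  22.5  11.7] [513.9 -95.4  11.4]
start 207 [466.9 -41.4  38.2]
start 210 [468.5 -41.   40.6]
start 212 [469.8 -40.8  41.4]
start 214 [471.4 -40.4  41.1]
start 216 [473. -40.  41.]
board [ 482.2 -101.5   11. ] [454.2  24.5  11.8]
```

View pics/s30z.png

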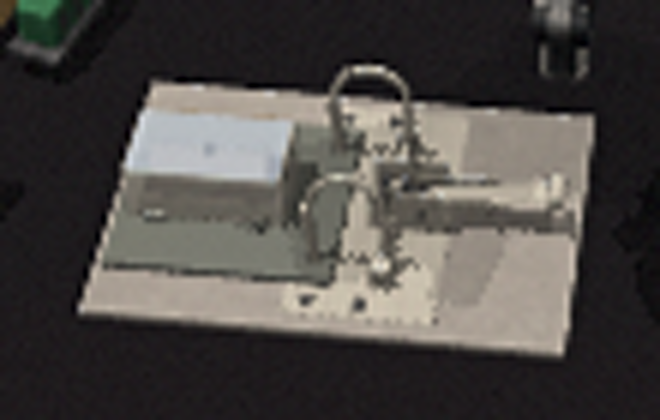

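```bash
python3 -c "
from h import *
print(ctrl.finish_job()); st()"
```

```text
the job is handed in; nothing more can be done
None
the job is handed in; nothing more can be done
```

I filed the loose grey case on the lever arch and handed the job in at about 29 s of the 72 s allowed. `finish_job` reports no verdict.

**How it went:** I pinched the lever roll and lifted it fully up, so the rings opened. I gripped the case and lined up its holes with the post tops using wrist depth. It then went down over the leaning posts in small steps, until it touched the board with about 9 N. I pressed the lever home with shut fingertips.

**Last checks:**
- **Lever:** Force rose to 21 N with almost no further travel at the stop. The roll top is about 30 mm above the board, the same as in the starting picture.
- **Case:** After release, plate depths put it flat and about 4 mm above the board, with both posts through the holes. The final side view shows the rings closed on the posts and the case still flat.
- **Robot:** The gripper was clear at 130 mm when I handed in.

**What failed or disagreed:**
- **Lever pinch:** My first try at lowering the lever by pinching the roll slipped. The roll slid up between the pads while the arm's position suggested it was nearly home. Depth showed it was still about 19 mm high, so I let it up again and pressed from above.
- **Tool tilt:** The tool drifted by up to about 4°, but only during the lever work. While it carried the case, its tilt changed by about 0.01 rad.
- **Camera disagreement:** The top and wrist cameras differed by about 4 mm on the board's position. I used the wrist camera.
- **Bystanders:** I did not measure the loco, coach and wagon at the end. Nothing touched them, and in the last views they look unmoved.

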